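# Mount a counting chamber under the stage clips

## Task

Take the glass counting chamber from the white tile, lay it grooved side up on the front of the microscope's light base, and push it straight back under both sprung stage clips, so that they ride up over the glass, until it sits square against the back rest, centred over the light window, and both clips have snapped down in front of it. Treat the glass and the clips gently: do not drop the chamber or ram it into the back rest, or bend the clips up farther than they need, and leave the bottles, the measuring cylinder and the cover-glass box where they stand.

Things in the scene. Friction and masses are not known exactly. Their poses are not given: they have to be found in the camera images.
- chamber_center (a point): Centre (half-way up) of the counting chamber: a clear greenish glass slab 35 mm (its x) by 75 mm (its y) by 4 mm thick, 26 g, with milled grooves and mirrored platforms in the middle of its upper face (z up). A half turn about z makes no difference. It starts flat on a white tile 108 mm square whose top is 6 mm above the bench.
- light_base: White light base of a stereo microscope, fixed to the bench, 240 mm deep (its x, pointing from its front, nearer the robot, to its back) by 200 mm wide (its y). Origin: centre of its underside. Its black stage surface is 50 mm above the bench; in front of the clips, from x = -115 to -8 mm, it is bare: room to lay the chamber down, long side along y, and to put fingers behind it.
- window (a point): Centre of the round white light window (60 mm across) on the stage surface, at x = 30 mm, y = 0, z = 50 mm in the light base's frame, same axes: the seated chamber's centre lies 2 mm above it, its long side along y.
- back_rest: The back rest of the stage. Origin: middle of its front face, on the stage surface, at x = 47.5 mm, y = 0 in the light base's frame: a fixed aluminium bar 84 mm long along y and 5 mm high that stops the back edge of the chamber. After the clips have ridden the 35 mm of glass, a sudden rise of the push is this bar.
- clip_left_nose (a point): Lowest point of the left (+y) clip's V bend, on the stage when down: x = 10.6 mm, y = 31.5 mm in the light base's frame. The clip is a sprung steel leaf 9 mm wide, hinged on a post behind the back rest (x = 81.5 mm), running forward 6 to 8 mm above the stage, down into the V, then up a lead-in ramp (28 degrees) that ends 16.5 mm before the V, 9 mm above the stage.
- clip_right_nose (a point): The same point of the right (-y) clip, at y = -31.5 mm. Fingers pass freely between the two clips (54 mm apart). Lifting both clips onto the glass takes a push of some 7 to 20 N in all (more if fingertips drag on the stage); sliding on under them takes a steady 3 to 9 N, depending on how slippery the glass is, until they drop over the front edge.
- clip_left (a joint): Lift of the left clip in rad, 0 when down on the stage. It reads about 0.05 while the V rides on the glass. In the last 2 mm of the chamber's travel the V drops over the chamber's front edge, the reading falls to nearly 0 and the clip itself holds the chamber back and down. It presses with about 2.2 N when down and 5 N riding: stiffer than the right one.
- clip_right (a joint): Lift of the right clip in rad, as the left one but softer: about 1.8 N when down, 4 N riding. Since the clips differ, the chamber may turn a little as it is pushed so that one clip drops before the other; a further push of about 10 N on the front edge nearer to the clip that is still up seats it.
- amber_bottle: Amber reagent bottle with a white cap, 58 mm across, 115 mm tall. Origin at the centre of its underside. Not to be moved.
- measuring_cylinder: Slim measuring cylinder on a blue foot 60 mm across, 162 mm tall. Origin at the centre of its underside. Not to be moved.
- dropper_bottle: Small amber dropper bottle, 38 mm across, 70 mm tall. Origin at the centre of its underside. Not to be moved.
- coverglass_box: Grey box 55 by 55 by 22 mm. Origin at the centre of its underside. Not to be moved.
Things that resemble listed ones, but are neither listed nor needed, are in the scene too. What is meant by the part that bears chamber_center is not blue, brown or purple, and is the larger of those in its own colour.

How it is judged:
On the way:
1. the chamber lies flat on the stage and both clips have ridden up on it (value of joint each of clip_left, clip_right above 0.04 rad and angle between chamber_center's own z axis and vertical below 0.12 rad and horizontal distance between chamber_center and window below 0.045 m), for 0.1 s.
At the end, for the whole second after the job is handed in: The chamber lies flat on the stage, grooved side up, square (within 0.04 rad) against the back rest (within 1.5 mm), centred over the window within 5 mm sideways, with both clips snapped down in front of it (each under 0.025 rad) and everything at rest (x of chamber_center in the frame of window between -0.0015 and 0.0015 m and y of chamber_center in the frame of window between -0.005 and 0.005 m and z of chamber_center in the frame of window below 0.0035 m and angle between chamber_center's own z axis and vertical below 0.05 rad and angle between the y axis of chamber_center and the y axis of light_base, either way round below 0.04 rad and value of joint each of clip_left, clip_right below 0.025 rad and velocity of joint each of clip_left, clip_right below 0.05 rad/s and linear speed of chamber below 0.01 m/s); the robot touches nothing.
It fails at once if the chamber is rammed or pressed against the back rest with more than 25 N (contact force between chamber and back_rest above 25 N).
It fails at once if the chamber is dropped or thrown (linear speed of chamber above 1.2 m/s).
It fails at once if a clip is bent up by more than 10 mm (value of joint any of clip_left, clip_right above 0.15 rad).
It fails at once if the amber bottle, the measuring cylinder, the dropper bottle or the cover-glass box is moved by more than 15 mm (distance of any of amber_bottle, measuring_cylinder, dropper_bottle, coverglass_box from where it was at the start of the episode above 0.015 m).
It also fails if it takes over 58 s, if anything falls off the work surface, if the arm or the gripper's body presses on something with over 40 N, if the wrist force passes 120 N, or if a joint passes its speed limit or range.

## Robot

A 7-joint arm with a two-finger parallel gripper is mounted at the origin on the work surface. World frame = base frame: x ahead of the robot, y to its left, z up, the work surface at z = 0. Lengths are in m, angles in rad, forces in N, time in s.
With the tool pointing down it reaches from about 0.425 to 1.025 m from the base axis. Payload 3.6 kg.
Tool frame: the origin (TCP) lies on the front face of the gripper's body, between the roots of the fingers; the fingertips stand 73 mm ahead of it and the grasp point (between the pads) lies 54 mm ahead of it; y points along the fingers, x is the direction in which the jaws open and shut, and the axes are right-handed (so a half turn about y gives the same grasp; the last joint's range is limited). The gripper opens to 85 mm and grips with 20 to 120 N. Pads are 22 mm wide; open, the fingers measure 114 mm over their backs; the gripper's body (76 mm by 85 mm) begins 54 mm behind the grasp point. The pads swing forward as they close: fully open they stand 13 mm farther back than shut.
Start: joints at [1.19, 0.591, 0.048, 1.609, -0.033, 0.943, -0.034], TCP at [0.205, -0.695, 0.304] pointing down, gripper open.
Joint ranges: [-2.69, 2.69], [-0.47, 2.24], [-1.27, 1.36], [0.19, 2.51], [-1.53, 4.68], [0.08, 2.07], [-3.09, 3.09]. Speed limits (rad/s): [2.57, 2.57, 3.14, 3.14, 3.14, 3.14, 3.14].

## Interface

Orientations are given as a rotation vector (axis times angle).
In Python, from plant import manip gives the robot as it stands. The module is installed in compiled form; this text tells all that it offers.
- The arm moves only by the tool jog_arm, never from a script. Its argument "increments" is text: rows parted by semicolons, each of 7 numbers parted by spaces: the shift along the tool's x, y, z in m, then the turn, a rotation vector about the tool's x, y, z in degrees, then the opening, from 0 (shut) to 1 (fully open). In form: dx dy dz wx wy wz claw; .... A call has 1 to 8 rows; each row shifts and turns the commanded pose from where the row before left it, along the tool's axes as they then stand; what a row does not reach is not made up. A row lasts 1/12 s, in which the tool goes at most 41.7 mm and 7.16 degrees, less where a joint would pass 70% of its speed; a pose out of reach is approached as far as the arm can. A call is refused whole if a number of a shift passes 0.0417 or a number of a turn 7.16, either way. A call with a gripper value outside its range is refused whole. The fingers move at their own pace and stop on an object; the grip force is fixed at half the most. Time passes only in rows, so rows that do not move let the fingers close. It gives the time, the measured TCP pose, the force and the opening at its end, in the units of the state.
- manip.sense(): the state, without advancing time (a new reading comes with each control period).
- manip.camera(name): name is "scene" or "top"; returns the picture (480x640x3 uint8, red, green, blue); there is no depth.
- manip.camera_model(name): a dict with "fov_y" (degrees; the focal length in pixels is half the picture's height over the tangent of half this angle, whatever the lens; pixels are square), "cx", "cy" (the principal point, pixels), "D" ([k1, k2, p1, p2, k3] as OpenCV has them; the pictures are not rectified), "R" (3x3) and "t" (3): a world point X has camera coordinates R X + t. Camera axes: x right, y down, z forward; pixel columns grow to the right and rows downward; lengths in m; the calibration is good to about 2 mm. A picture is of the moment at which its call begins. camera_model takes no time and is no camera call.
- manip.hand_in(): hands the job in, once; it reports no verdict.
Trained networks look in the newest picture that a camera, given by its name, has taken for a name from the list of things; names that differ only in an ending like _2 or _b are one class to them, and where a whole thing is asked for, a point or a joint stands for the part that bears it (a point fixed in the world has none). Each returns a list of dicts, best first, with "score" (0 to 1); they miss things now and then, are a little off and sometimes report something else, mostly with a low value. They report only what shows in the picture. A call takes as long as a camera call. They do not tell look-alikes from the thing itself.
- manip.find_in(thing, camera): "uv" ([column, row] in pixels, amid what is visible of it).
The state is a dict: "time_s": time; "joint_pos": joint angles; "joint_velocities": joint speeds; "joint_efforts": joint torques, N m; "tool_pos": TCP position; "eef_rot": TCP orientation; "force": force on the tool from outside, world axes, zero at the start; "ft_torque": the same for the moment, N m; "opening": opening from 0.0 (shut) to 1.0 (fully open).
Only numpy, scipy, OpenCV 4.12 (cv2) and the standard library are available. Lean on these libraries where they do the work, as an engineer would, in place of code of your own. Each camera call takes 0.05 s, during which the arm holds its last target.

## Working session

There is one attempt and no reset: what is moved stays moved. The work goes in short steps, Python scripts to look and compute and a tool call to move; the robot and the scene stay as the last step left them, time stands still between calls to the robot, and variables do not carry over. Pictures are saved under pics/ and viewed, and the job is handed in when it is done.

Besides the shell and the picture viewer there is one more tool, called after ">>>" as name(argument=value, ...), one argument or row to a line, values as JSON. jog_arm: Moves the arm, as the interface text tells. Its arguments: {"type":"object","properties":{"increments":{"type":"string"}},"required":["increments"]}

```bash
mkdir -p pics; ls
cat > h.py <<'E'
from plant import manip
import numpy as np, cv2
def model(n):
    m=manip.camera_model(n); f=240/np.tan(np.radians(m["fov_y"])/2)
    K=np.array([[f,0,m["cx"]],[0,f,m["cy"]],[0,0,1]]); return K,np.array(m["D"],float),np.array(m["R"],float),np.array(m["t"],float)
def px2w(n,uv,z):
    K,D,R,t=model(n)
    p=cv2.undistortPoints(np.array(uv,float).reshape(-1,1,2),K,D).reshape(-1,2)
    d=np.c_[p,np.ones(len(p))]@R; c=-R.T@t
    return c+d*((z-c[2])/d[:,2])[:,None]
def w2px(n,X):
    K,D,R,t=model(n)
    return cv2.projectPoints(np.array(X,float).reshape(-1,3),cv2.Rodrigues(R)[0],t,K,D)[0].reshape(-1,2)
def snap(n,fn):
    im=manip.camera(n); cv2.imwrite("pics/"+fn,im[:,:,::-1]); return im
E
python3 - <<'E'
from h import *
s=manip.sense(); print(s)
for n in("scene","top"):
    snap(n,n+"0.png"); K,D,R,t=model(n); print(n,K[0,0],D,-R.T@t)
for th in("chamber_center","light_base","back_rest","clip_left"):
    print(th,manip.find_in(th,"top"))
E
```

```text
pics
{'time_s': 0.0, 'joint_pos': array([ 1.19052417,  0.59211252,  0.04826571,  1.60978423, -0.03332219,
        0.94268347, -0.03367289]), 'joint_velocities': array([-0.00061013,  0.00058732, -0.00044756, -0.00141753,  0.00060046,
       -0.00140843,  0.00256576]), 'joint_efforts': array([-2.35063080e-04, -5.48687947e+01,  1.54693052e+00, -1.98120064e+01,
        9.47575289e-03,  8.87966075e-03,  4.81251647e-06]), 'tool_pos': array([ 0.20493124, -0.6947663 ,  0.30275889]), 'eef_rot': array([-1.33009384,  0.9966143 , -0.99362417]), 'force': array([-0.83100789,  0.85960904, -0.41351829]), 'ft_torque': array([-0.03185609, -0.03317352, -0.0536443 ]), 'opening': 0.9987575425232135}
scene 509.7640669261751 [-0.11040641  0.          0.          0.          0.        ] [ 1.29617702 -0.45118432  0.87204819]
top 464.57864058195037 [-0.11168781  0.          0.          0.          0.        ] [0.36083071 0.05101358 0.99845247]
chamber_center [{'uv': [388.4, 262.5], 'score': 0.95}, {'uv': [454.0, 268.4], 'score': 0.87}, {'uv': [506.8, 288.2], 'score': 0.73}, {'uv': [471.9, 320.3], 'score': 0.68}, {'uv': [409.3, 329.2], 'score': 0.65}, {'uv': [428.7, 180.2], 'score': 0.52}]
light_base [{'uv': [286.0, 256.3], 'score': 0.61}]
back_rest []
clip_left [{'uv': [270.4, 236.3], 'score': 0.65}, {'uv': [286.8, 255.4], 'score': 0.57}]
```

View pics/top0.png

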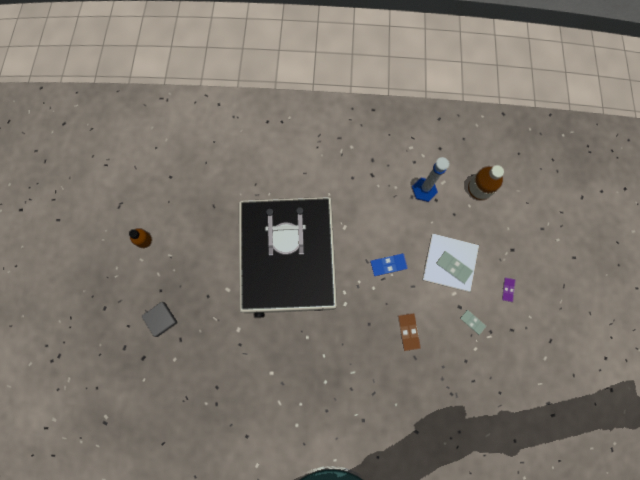

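View pics/scene0.png

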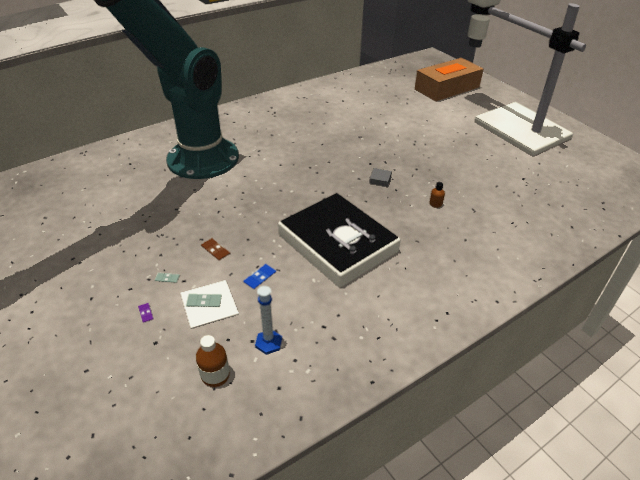

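Run:
```python
from h import *
im=cv2.imread("pics/top0.png")
a=cv2.resize(im[228:298,415:485],None,fx=8,fy=8,interpolation=cv2.INTER_CUBIC)
cv2.imwrite("pics/c1.png",a)
b=cv2.resize(im[190:320,230:345],None,fx=4.6,fy=4.6,interpolation=cv2.INTER_CUBIC)
cv2.imwrite("pics/c2.png",b)
im=cv2.imread("pics/scene0.png")
cv2.imwrite("pics/c3.png",cv2.resize(im[275:335,170:250],None,fx=9,fy=9,interpolation=cv2.INTER_CUBIC))
cv2.imwrite("pics/c4.png",cv2.resize(im[190:290,270:410],None,fx=5.5,fy=5.5,interpolation=cv2.INTER_CUBIC))
from scipy.spatial.transform import Rotation as Ro
print(Ro.from_rotvec(manip.sense()['eef_rot']).as_matrix().round(3))
```

```text
[[ 0.283 -0.     0.959]
 [-0.959  0.001  0.283]
 [-0.001 -1.    -0.   ]]
```

View pics/c1.png

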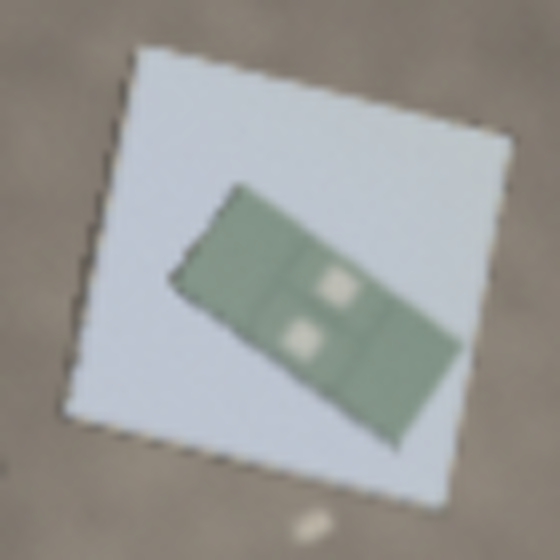

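View pics/c2.png

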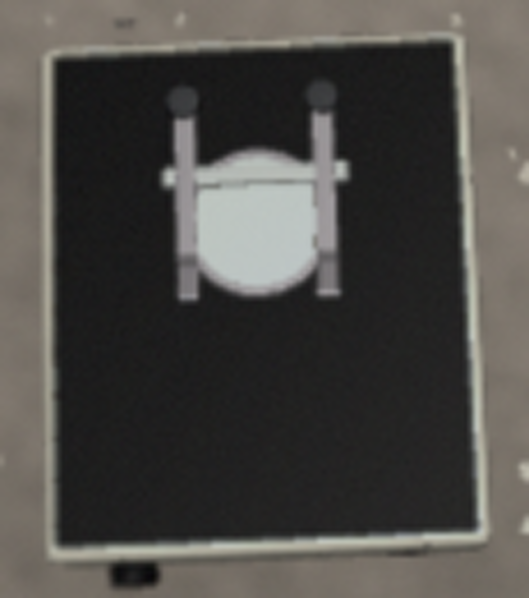

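View pics/c3.png

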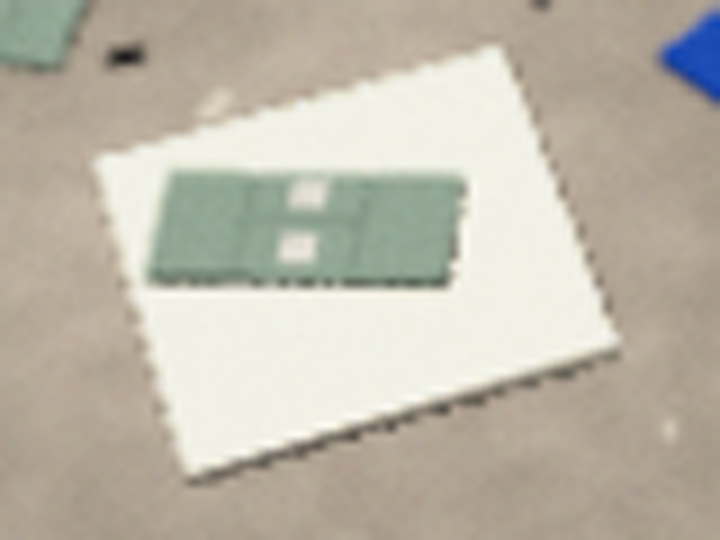

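View pics/c4.png

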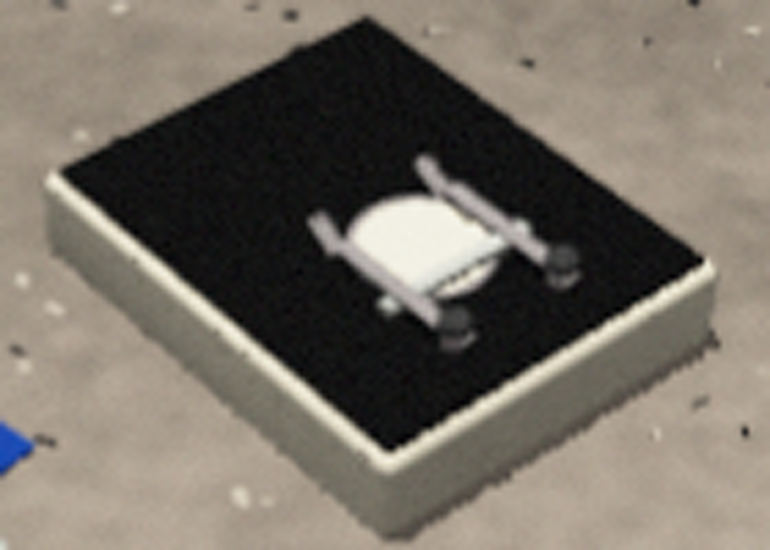

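Run:
```python
from h import *
def m(p,s,o): return (np.array(p,float)+.5)/s-.5+np.array(o)
def rect(P):
    c=P.mean(0); e=[np.linalg.norm(P[(i+1)%4]-P[i]) for i in range(4)]
    a=[np.degrees(np.arctan2(*(P[(i+1)%4]-P[i])[[1,0]])) for i in range(4)]
    return c.round(4),np.round(e,4),np.round(a,1)
print("chamber top",rect(px2w("top",m([(238,183),(462,345),(398,447),(172,278)],8,(415,228)),.010)))
print("chamber sc",rect(px2w("scene",m([(168,170),(466,175),(447,282),(150,280)],9,(170,275)),.010)))
print("tile top",rect(px2w("top",m([(138,46),(513,138),(446,505),(66,412)],8,(415,228)),.006)))
print("tile scene",rect(px2w("scene",m([(498,45),(620,347),(190,475),(95,158)],9,(170,275)),.006)))
print("base top",rect(px2w("top",m([(44,52),(461,38),(488,540),(50,555)],4.6,(230,190)),.05)))
print("base blk",rect(px2w("top",m([(54,60),(454,44),(477,532),(57,547)],4.6,(230,190)),.05)))
print("base blk sc",rect(px2w("scene",m([(368,18),(708,262),(390,453),(62,173)],5.5,(270,190)),.05)))
print("win top",px2w("top",m([(256,221)],4.6,(230,190)),.05))
print("restfront",px2w("top",m([(174,187),(338,178)],4.6,(230,190)),.055))
print("clip tips",px2w("top",m([(188,299),(329,295)],4.6,(230,190)),.059))
print("posts",px2w("top",m([(183,98),(321,94)],4.6,(230,190)),.062))
```

```text
chamber top (array([ 0.5404, -0.2381,  0.01  ]), array([0.0748, 0.0341, 0.0758, 0.033 ]), array([-123.6,  148.2,   55.6,  -33.5]))
chamber sc (array([ 0.5438, -0.2407,  0.01  ]), array([0.0755, 0.0349, 0.0734, 0.0361]), array([  56.2,  -33.6, -123. ,  149.7]))
tile top (array([ 0.5517, -0.2321,  0.006 ]), array([0.1076, 0.105 , 0.1066, 0.1049]), array([-100.5,  169.1,   79.4,  -10.4]))
tile scene (array([ 0.5535, -0.234 ,  0.006 ]), array([0.1085, 0.1064, 0.1084, 0.1057]), array([ -10.4, -100.9,  169.2,   79.1]))
base top (array([0.5417, 0.1257, 0.05  ]), array([0.1941, 0.232 , 0.1935, 0.2322]), array([ -84.5, -173.9,   95.6,    6.3]))
base blk (array([0.5417, 0.1257, 0.05  ]), array([0.186 , 0.2254, 0.1857, 0.2247]), array([ -84.1, -174.2,   95.7,    5.9]))
base blk sc (array([0.5478, 0.123 , 0.05  ]), array([0.2265, 0.1864, 0.2252, 0.1848]), array([   6.1,  -84.2, -174.3,   96.2]))
win top [[0.57342378 0.12994941 0.05      ]]
restfront [[0.58581333 0.16802827 0.055     ]
 [0.59462505 0.09382644 0.055     ]]
clip tips [[0.53381162 0.1568604  0.059     ]
 [0.53955817 0.09397886 0.059     ]]
posts [[0.62604941 0.16667025 0.062     ]
 [0.6317974  0.10395683 0.062     ]]
```

>>> jog_arm(
  increments="0 0.008 0 0 -6.65 0 0.6;0 0.008 0 0 -6.65 0 0.6;0 0.008 0 0 -6.65 0 0.6;0 0.008 0 0 -6.65 0 0.6;0 0 0 0 -6.65 0 0.6;0 0 0 0 -6.65 0 0.6",
)

```text
time_s: 0.8
tool_pos: [0.2049, -0.6949, 0.2709]
eef_rot: [-1.521, 0.457, -0.455]
force: [0.0, -0.5, -0.1]
opening: 0.599
```

```bash
cat >> h.py <<'E'
from scipy.spatial.transform import Rotation as Ro
def delta(tgt,yaw):
    s=manip.sense(); M=Ro.from_rotvec(s['eef_rot']).as_matrix(); p=s['tool_pos']
    d=M.T@(np.array(tgt)-p); a=np.degrees(np.arctan2(M[1,0],M[0,0]))
    print("t",round(s['time_s'],2),"pos",p.round(4),"xang",a.round(2),"ydir",M[:,1].round(3),"F",s['force'].round(2),"open",round(s['opening'],3))
    print("d tool",d.round(4),"turn about y",round(-(yaw-a),2))
E
python3 -c "
from h import *
delta([.542,-.2395,.13],-33.7)"
```

```text
t 0.8 pos [ 0.2049 -0.6949  0.2709] xang -33.34 ydir [-0.001  0.002 -1.   ] F [ 0.04 -0.52 -0.13] open 0.599
d tool [0.0315 0.1414 0.5656] turn about y 0.36
```

>>> jog_arm(
  increments="0.002 0 0.03 0 0.36 0 0.6;0.002 0 0.04 0 0 0 0.6;0.002 0 0.04 0 0 0 0.6;0.002 0 0.04 0 0 0 0.6;0.002 0 0.04 0 0 0 0.6;0.002 0 0.04 0 0 0 0.6;0.002 0 0.04 0 0 0 0.6;0.002 0 0.04 0 0 0 0.6",
)

```text
time_s: 1.47
tool_pos: [0.3925, -0.4458, 0.2721]
eef_rot: [-1.52, 0.465, -0.466]
force: [0.1, -0.5, 0.2]
opening: 0.597
```

>>> jog_arm(
  increments="0.002 0 0.04 0 0 0 0.6;0.002 0 0.04 0 0 0 0.6;0.002 0 0.04 0 0 0 0.6;0.002 0.02 0.04 0 0 0 0.6;0.002 0.02 0.04 0 0 0 0.6;0.002 0.03 0.02 0 0 0 0.6;0.002 0.03 0.005 0 0 0 0.6;0 0 0 0 0 0 0.6",
)

```text
time_s: 2.13
tool_pos: [0.5252, -0.269, 0.17]
eef_rot: [-1.519, 0.467, -0.454]
force: [-1.5, 0.1, 0.3]
opening: 0.602
```

```bash
python3 -c "
from h import *
delta([.542,-.2395,.13],-33.7)
snap('top','top1.png');snap('scene','scene1.png')
im=cv2.imread('pics/top1.png');cv2.imwrite('pics/d1.png',cv2.resize(im[200:320,380:520],None,fx=5,fy=5,interpolation=cv2.INTER_CUBIC))
im=cv2.imread('pics/scene1.png');cv2.imwrite('pics/d2.png',cv2.resize(im[220:340,140:290],None,fx=5,fy=5,interpolation=cv2.INTER_CUBIC))
"
```

```text
t 2.13 pos [ 0.5252 -0.269   0.17  ] xang -33.71 ydir [-0.007  0.005 -1.   ] F [-1.48  0.14  0.29] open 0.602
d tool [-0.002   0.04    0.0339] turn about y -0.01
```

View pics/d1.png

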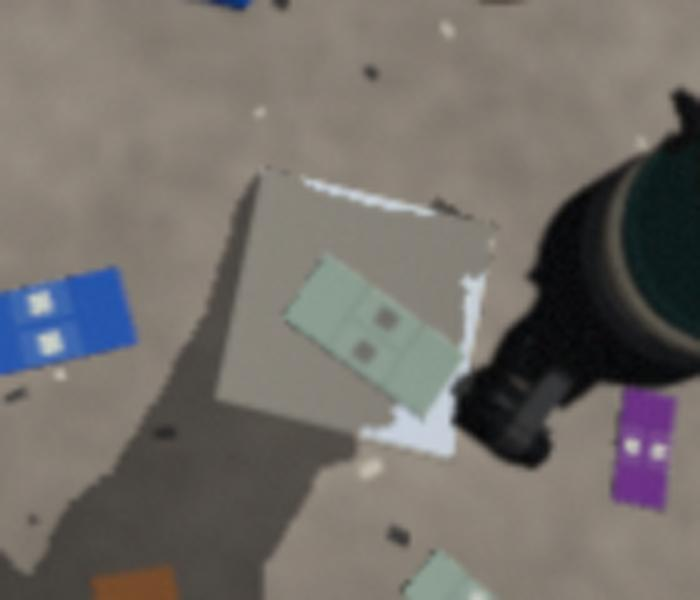

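View pics/d2.png

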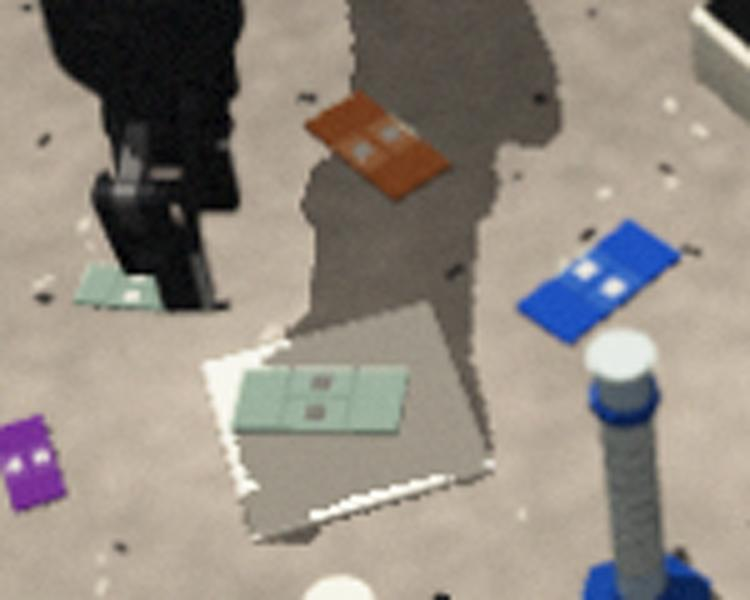

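>>> jog_arm(
  increments="0 0.01 0.016 0 0 0 0.6;-0.001 0.015 0.016 0 0 0 0.6;0 0.015 0 0 0 0 0.6;0 0 0 0 0 0 0.6;0 0 0 0 0 0 0.6",
)

```text
time_s: 2.65
tool_pos: [0.5425, -0.248, 0.136]
eef_rot: [-1.521, 0.467, -0.468]
force: [-0.1, -1.2, 0.6]
opening: 0.603
```

```bash
python3 -c "
from h import *
delta([.542,-.2395,.13],-33.7)
snap('top','top2.png');snap('scene','scene2.png')
im=cv2.imread('pics/top2.png');cv2.imwrite('pics/d1.png',cv2.resize(im[200:320,380:520],None,fx=5,fy=5,interpolation=cv2.INTER_CUBIC))
im=cv2.imread('pics/scene2.png');cv2.imwrite('pics/d2.png',cv2.resize(im[220:340,140:290],None,fx=5,fy=5,interpolation=cv2.INTER_CUBIC))
"
```

```text
t 2.65 pos [ 0.5425 -0.248   0.136 ] xang -34.17 ydir [ 0.    -0.002 -1.   ] F [-0.12 -1.21  0.61] open 0.603
d tool [-0.0051  0.006   0.0068] turn about y -0.47
```

View pics/d1.png

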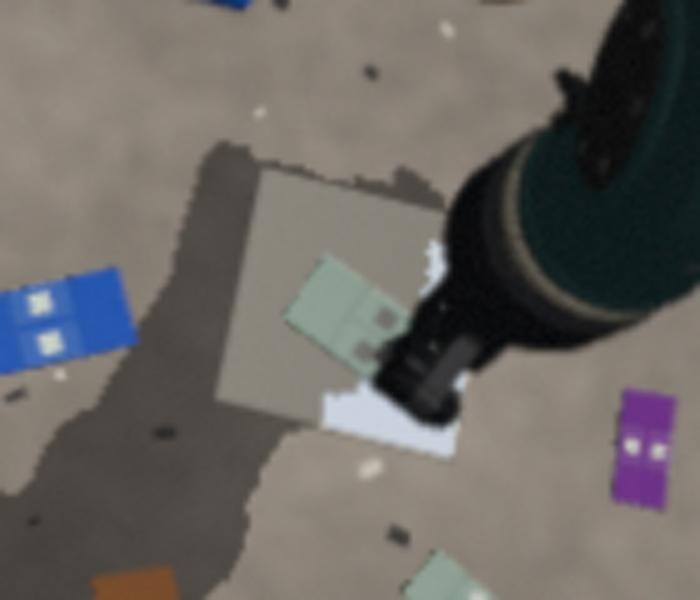

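View pics/d2.png

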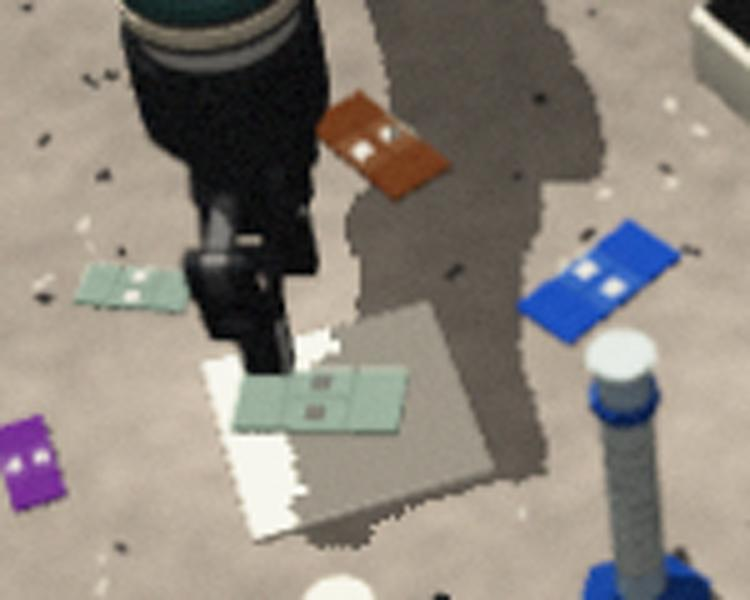

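>>> jog_arm(
  increments="-0.003 0.01 0.004 0 -0.4 0 0.6;-0.002 0.01 0.003 0 0 0 0.6;0 0.006 0 0 0 0 0.6;0 0 0 0 0 0 0.6",
)

```text
time_s: 3.08
tool_pos: [0.5416, -0.2365, 0.107]
eef_rot: [-1.521, 0.462, -0.456]
force: [-0.0, -0.4, 0.2]
opening: 0.599
```

```bash
python3 -c "
from h import *
delta([.542,-.2395,.11],-33.7)
delta([.542,-.2395,.11],-33.7)
snap('scene','scene3.png')
delta([.542,-.2395,.11],-33.7)
im=cv2.imread('pics/scene3.png');cv2.imwrite('pics/d2.png',cv2.resize(im[250:340,160:250],None,fx=6.5,fy=6.5,interpolation=cv2.INTER_CUBIC))
"
```

```text
t 3.08 pos [ 0.5416 -0.2365  0.107 ] xang -33.58 ydir [-0.003  0.001 -1.   ] F [-0.03 -0.35  0.18] open 0.599
d tool [ 0.002  -0.003  -0.0022] turn about y 0.12
t 3.08 pos [ 0.5416 -0.2365  0.107 ] xang -33.58 ydir [-0.003  0.001 -1.   ] F [-0.03 -0.35  0.18] open 0.599
d tool [ 0.002  -0.003  -0.0022] turn about y 0.12
t 3.13 pos [ 0.5419 -0.2369  0.1075] xang -33.59 ydir [-0.002  0.001 -1.   ] F [0.65 0.03 0.06] open 0.602
d tool [ 0.0015 -0.0025 -0.0021] turn about y 0.11
```

View pics/d2.png

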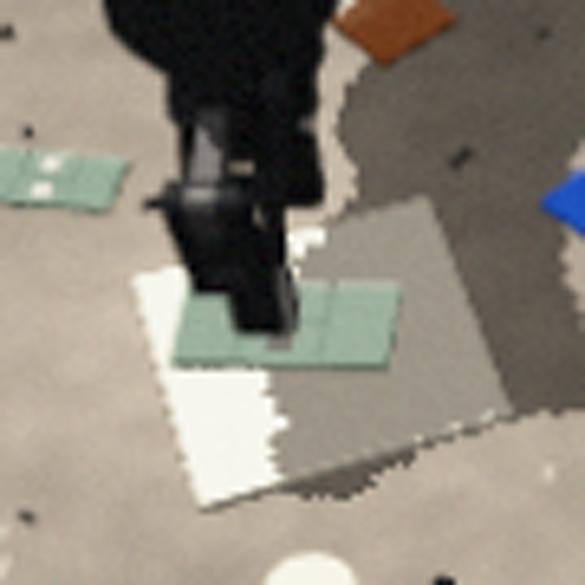

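>>> jog_arm(
  increments="0.001 0.008 -0.001 0 0 0 0.6;0 0.008 -0.001 0 0 0 0.6;0 0.006 0 0 0 0 0.6;0 0 0 0 0 0 0.6;0 0 0 0 0 0 0.6",
)

```text
time_s: 3.55
tool_pos: [0.542, -0.2396, 0.086]
eef_rot: [-1.521, 0.461, -0.459]
force: [-0.2, 0.9, -0.7]
opening: 0.597
```

```bash
python3 -c "
from h import *
snap('scene','scene4.png');snap('top','top4.png')
delta([.542,-.2395,.078],-33.7)
im=cv2.imread('pics/scene4.png');cv2.imwrite('pics/d2.png',cv2.resize(im[250:340,160:250],None,fx=6.5,fy=6.5,interpolation=cv2.INTER_CUBIC))
im=cv2.imread('pics/top4.png');cv2.imwrite('pics/d1.png',cv2.resize(im[220:300,410:490],None,fx=6.5,fy=6.5,interpolation=cv2.INTER_CUBIC))
"
```

```text
t 3.65 pos [ 0.5425 -0.2396  0.0867] xang -33.63 ydir [ 0.  0. -1.] F [-0.27 -0.78 -0.51] open 0.597
d tool [-0.0005  0.0087 -0.0001] turn about y 0.07
```

View pics/d2.png

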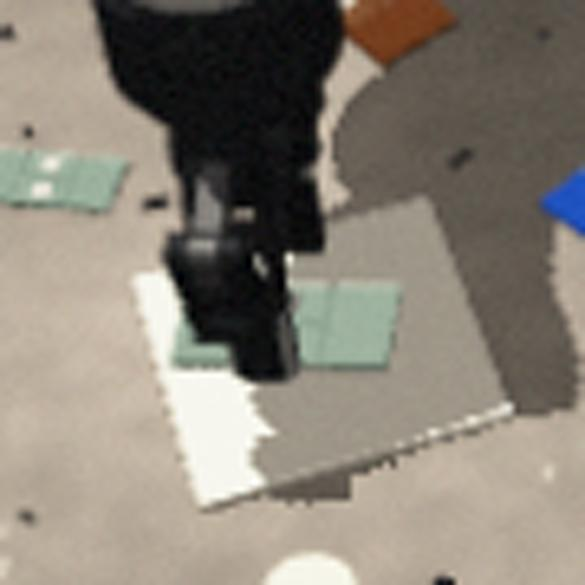

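View pics/d1.png

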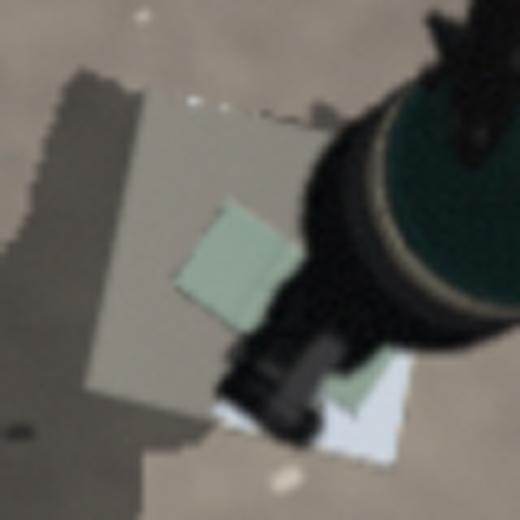

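```bash
python3 -c "
from h import *
s=manip.sense();M=Ro.from_rotvec(s['eef_rot']).as_matrix();p=s['tool_pos']
for q in ([.026,.07,-.011],[.026,.07,.011],[.04,.07,-.011],[.04,.07,.011]):
  X=p+M@np.array(q); print(q,X.round(3),(w2px('scene',[X])[0]-[160,250])*6.5)
"
```

```text
[0.026, 0.07, -0.011] [ 0.558 -0.263  0.017] [238.12886044 364.22009059]
[0.026, 0.07, 0.011] [ 0.57  -0.245  0.017] [302.81389778 365.21537197]
[0.04, 0.07, -0.011] [ 0.57  -0.271  0.017] [231.11454911 396.35002726]
[0.04, 0.07, 0.011] [ 0.582 -0.253  0.017] [296.36598054 397.38744734]
```

>>> jog_arm(
  increments="0 0.003 0 0 0 0 0.6;0 0.002 0 0 0 0 0.6;0 0.001 0 0 0 0 0.6;0 0.001 0 0 0 0 0.6;0 0 0 0 0 0 0.6;0 0 0 0 0 0 0.6",
)

```text
time_s: 4.15
tool_pos: [0.5424, -0.2396, 0.0796]
eef_rot: [-1.521, 0.46, -0.46]
force: [-0.3, -0.3, -0.2]
opening: 0.6
```

>>> jog_arm(
  increments="0 0.001 0 0 0 0 0.6;0 0.001 0 0 0 0 0.6;0 0 0 0 0 0 0.6",
)

```text
time_s: 4.4
tool_pos: [0.5423, -0.2396, 0.0775]
eef_rot: [-1.521, 0.46, -0.46]
force: [-0.4, -0.8, 0.6]
opening: 0.601
```

>>> jog_arm(
  increments="0 0.001 0 0 0 0 0.6;0 0.001 0 0 0 0 0.6;0 0 0 0 0 0 0.6",
)

```text
time_s: 4.65
tool_pos: [0.5424, -0.2396, 0.0755]
eef_rot: [-1.521, 0.46, -0.46]
force: [0.4, 0.2, 0.2]
opening: 0.602
```

>>> jog_arm(
  increments="0 0.001 0 0 0 0 0.6;0 0 0 0 0 0 0.6",
)

```text
time_s: 4.82
tool_pos: [0.5425, -0.2397, 0.0755]
eef_rot: [-1.522, 0.46, -0.46]
force: [-0.7, 0.3, 6.8]
opening: 0.601
```

>>> jog_arm(
  increments="0 0.001 0 0 0 0 0.6;0 0 0 0 0 0 0.6",
)

```text
time_s: 4.98
tool_pos: [0.5425, -0.2396, 0.0754]
eef_rot: [-1.522, 0.46, -0.46]
force: [-2.7, 1.5, 14.9]
opening: 0.6
```

>>> jog_arm(
  increments="0 0.001 0 0 0 0 0.6;0 0 0 0 0 0 0.6",
)

```text
time_s: 5.15
tool_pos: [0.5425, -0.2397, 0.0754]
eef_rot: [-1.522, 0.46, -0.46]
force: [-4.7, 3.1, 21.7]
opening: 0.6
```

>>> jog_arm(
  increments="0 -0.003 0 0 0 0 0.6;0 -0.0035 0 0 0 0 0.6;0 0 0 0 0 0 0.6;0 0 0 0 0 0 0.6",
)

```text
time_s: 5.48
tool_pos: [0.5424, -0.2397, 0.0791]
eef_rot: [-1.521, 0.46, -0.46]
force: [-0.5, 0.9, 0.5]
opening: 0.599
```

>>> jog_arm(
  increments="0 0 0 0 0 0 0.5;0 0 0 0 0 0 0.46;0 0 0 0 0 0 0.44;0 0 0 0 0 0 0.42",
)

```text
time_s: 5.82
tool_pos: [0.5423, -0.2396, 0.0788]
eef_rot: [-1.521, 0.46, -0.459]
force: [0.7, 0.0, -0.4]
opening: 0.424
```

>>> jog_arm(
  increments="0 0 0 0 0 0 0.4;0 0 0 0 0 0 0.35;0 0 0 0 0 0 0.3;0 0 0 0 0 0 0.3",
)

```text
time_s: 6.15
tool_pos: [0.5423, -0.2396, 0.0794]
eef_rot: [-1.522, 0.46, -0.46]
force: [-0.4, 0.2, 3.0]
opening: 0.374
```

>>> jog_arm(
  increments="0 -0.001 0 0 0 0 0.2;0 -0.002 0 0 0 0 0.2;0 -0.004 0 0 0 0 0.2;0 -0.008 0 0 0 0 0.2;0 -0.008 0 0 0 0 0.2;0 -0.007 0 0 0 0 0.2;0 0 0 0 0 0 0.2;0 0 0 0 0 0 0.2",
)

```text
time_s: 6.82
tool_pos: [0.5429, -0.2399, 0.1101]
eef_rot: [-1.522, 0.458, -0.461]
force: [-0.7, -0.3, -1.3]
opening: 0.37
```

```bash
python3 -c "
from h import *
snap('scene','scene5.png');snap('top','top5.png')
delta([.542,-.2395,.078],-33.7)
im=cv2.imread('pics/scene5.png');cv2.imwrite('pics/d2.png',cv2.resize(im[250:340,160:250],None,fx=6.5,fy=6.5,interpolation=cv2.INTER_CUBIC))
im=cv2.imread('pics/top5.png');cv2.imwrite('pics/d1.png',cv2.resize(im[220:300,410:490],None,fx=6.5,fy=6.5,interpolation=cv2.INTER_CUBIC))
"
```

```text
t 6.92 pos [ 0.5423 -0.2396  0.1093] xang -33.63 ydir [ 0. -0. -1.] F [0.13 0.02 0.07] open 0.378
d tool [-0.0003  0.0313 -0.    ] turn about y 0.07
```

View pics/d2.png

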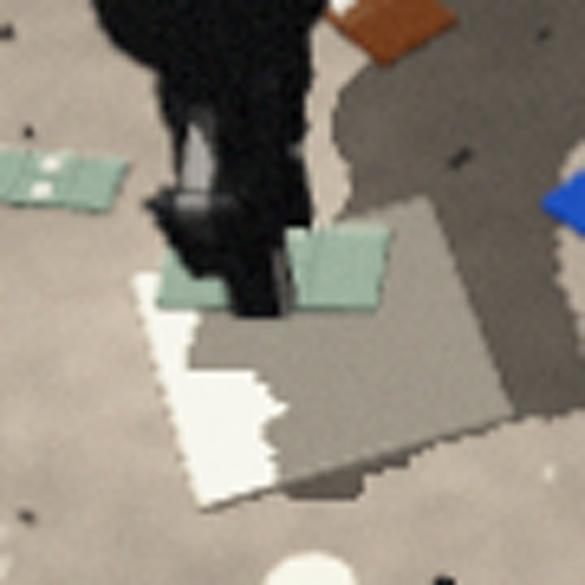

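View pics/d1.png

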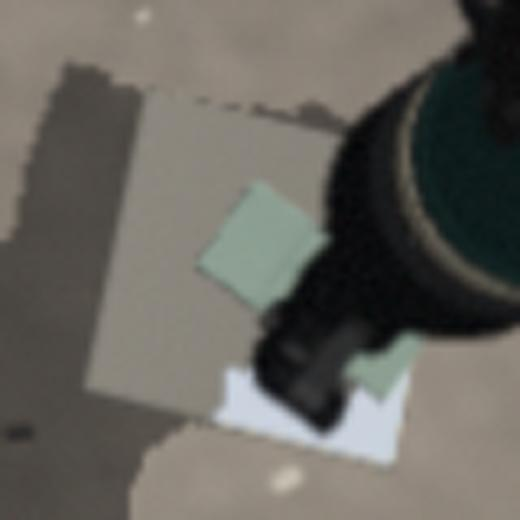

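```bash
python3 -c "
from h import *
s=manip.sense();M=Ro.from_rotvec(s['eef_rot']).as_matrix();p=s['tool_pos']
P=px2w('scene',(np.array([(157,303),(383,304),(390,227)])+.5)/6.5-.5+[160,250],.0405)
for x in P: print((M.T@(x-p)).round(4))
P=px2w('top',(np.array([(260,181),(197,264),(385,401)])+.5)/6.5-.5+[410,220],.0405)
for x in P: print((M.T@(x-p)).round(4))
a=6.0;R=np.array([[np.cos(np.radians(a)),-np.sin(np.radians(a))],[np.sin(np.radians(a)),np.cos(np.radians(a))]])
for c in ([.5417,.1257],[.5478,.123],[.5447,.1243]): print(c, R@[-.05,0]+c, R@[.03,0]+c)
"
```

```text
[ 0.019   0.0688 -0.0368]
[0.018  0.0688 0.0391]
[-0.0167  0.0688  0.0367]
[0.0165 0.0688 0.0357]
[-0.019   0.0688  0.0371]
[-0.0191  0.0688 -0.0376]
[0.5417, 0.1257] [0.49197391 0.12047358] [0.57153566 0.12883585]
[0.5478, 0.123] [0.49807391 0.11777358] [0.57763566 0.12613585]
[0.5447, 0.1243] [0.49497391 0.11907358] [0.57453566 0.12743585]
```

>>> jog_arm(
  increments="0 -0.01 0 0 -3 0 0.2;0 -0.01 0 0 -6 0 0.2;0 -0.01 0 0 -6 0 0.2;0 -0.01 0 0 -6 0 0.2;0 -0.01 0 0 -6 0 0.2;0 -0.01 0 0 -6 0 0.2;0 0 0 0 -6 0 0.2;0 0 0 0 -0.6 0 0.2",
)

```text
time_s: 7.58
tool_pos: [0.5423, -0.24, 0.1693]
eef_rot: [-1.569, -0.084, 0.083]
force: [0.0, 0.7, -0.6]
opening: 0.372
```

```bash
python3 -c "
from h import *
delta([.495,.119,.17],6)"
```

```text
t 7.58 pos [ 0.5423 -0.24    0.1693] xang 6.07 ydir [ 0.  0. -1.] F [ 0.04  0.69 -0.64] open 0.372
d tool [-0.0091 -0.0006  0.3619] turn about y 0.07
```

>>> jog_arm(
  increments="-0.001 0 0.01 0 0 0 0.2;-0.001 0 0.02 0 0 0 0.2;-0.001 0 0.03 0 0 0 0.2;-0.001 0 0.035 0 0 0 0.2;-0.001 0 0.035 0 0 0 0.2;-0.001 0 0.035 0 0 0 0.2;-0.001 0 0.035 0 0 0 0.2;-0.001 0 0.035 0 0 0 0.2",
)

```text
time_s: 8.25
tool_pos: [0.5086, -0.0045, 0.1687]
eef_rot: [-1.569, -0.079, 0.081]
force: [0.0, 0.1, -0.1]
opening: 0.369
```

>>> jog_arm(
  increments="-0.001 0 0.035 0 0 0 0.2;0 0 0.035 0 0 0 0.2;0 0 0.03 0 0 0 0.2;0 0 0.02 0 0 0 0.2;0 0 0.007 0 0 0 0.2;0 0 0 0 0 0 0.2;0 0 0 0 0 0 0.2",
)

```text
time_s: 8.83
tool_pos: [0.4952, 0.1187, 0.1688]
eef_rot: [-1.571, -0.08, 0.082]
force: [-1.0, -0.1, -0.6]
opening: 0.374
```

```bash
python3 -c "
from h import *
delta([.495,.119,.17],6)
snap('scene','scene6.png');snap('top','top6.png')
delta([.495,.119,.135],6)
im=cv2.imread('pics/scene6.png');cv2.imwrite('pics/d2.png',cv2.resize(im[170:290,265:415],None,fx=5,fy=5,interpolation=cv2.INTER_CUBIC))
im=cv2.imread('pics/top6.png');cv2.imwrite('pics/d1.png',cv2.resize(im[190:320,220:345],None,fx=4.6,fy=4.6,interpolation=cv2.INTER_CUBIC))
"
```

```text
t 8.83 pos [0.4952 0.1187 0.1688] xang 5.92 ydir [-0.001 -0.001 -1.   ] F [-0.97 -0.1  -0.64] open 0.374
d tool [-0.0002 -0.0012  0.0003] turn about y -0.08
t 8.93 pos [0.4956 0.1172 0.1688] xang 5.77 ydir [-0.001 -0.002 -1.   ] F [-0.37  0.62 -0.81] open 0.37
d tool [-0.0004  0.0338  0.0019] turn about y -0.23
```

View pics/d2.png

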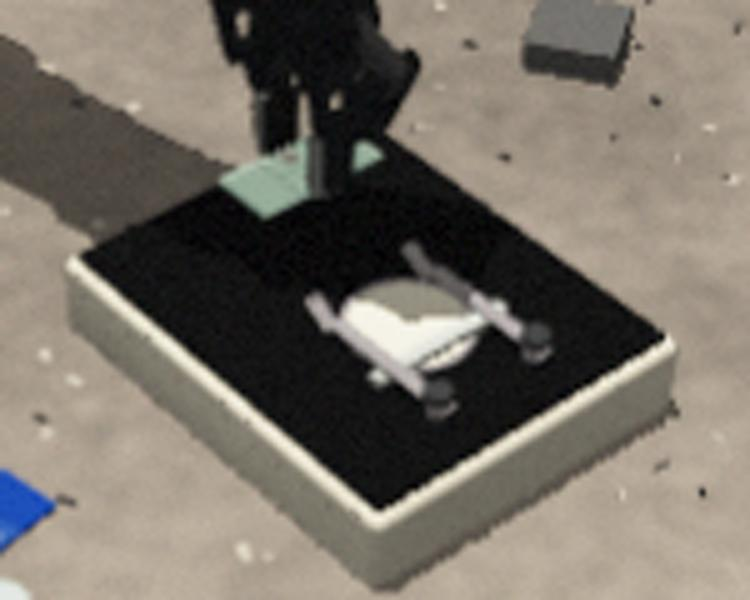

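View pics/d1.png

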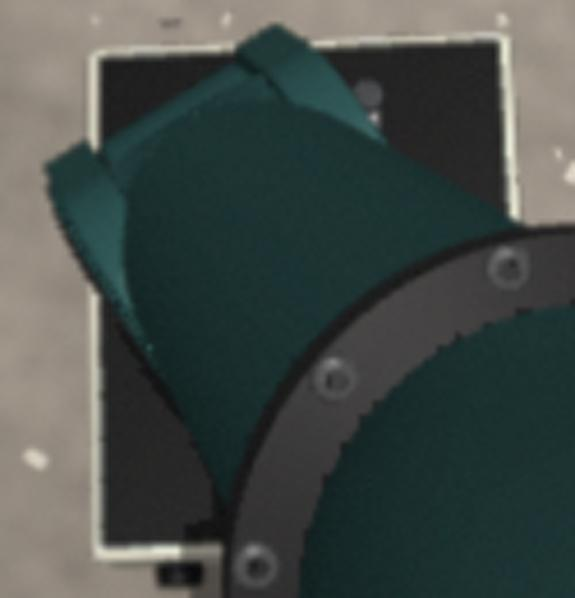

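>>> jog_arm(
  increments="0 0.01 0.001 0 -0.2 0 0.2;0 0.01 0 0 0 0 0.2;0 0.01 0 0 0 0 0.2;0 0.005 0 0 0 0 0.2;0 0.003 0 0 0 0 0.2;0 0 0 0 0 0 0.2;0 0 0 0 0 0 0.2",
)

```text
time_s: 9.52
tool_pos: [0.4956, 0.1205, 0.1308]
eef_rot: [-1.569, -0.084, 0.085]
force: [0.1, -0.2, -0.6]
opening: 0.371
```

```bash
python3 -c "
from h import *
delta([.495,.119,.1232],6)
snap('scene','scene7.png')
im=cv2.imread('pics/scene7.png');cv2.imwrite('pics/d2.png',cv2.resize(im[170:290,265:415],None,fx=5,fy=5,interpolation=cv2.INTER_CUBIC))
"
```

```text
t 9.52 pos [0.4956 0.1205 0.1308] xang 6.18 ydir [-0.001 -0.    -1.   ] F [ 0.09 -0.21 -0.63] open 0.371
d tool [-0.0007  0.0076 -0.0014] turn about y 0.18
```

View pics/d2.png

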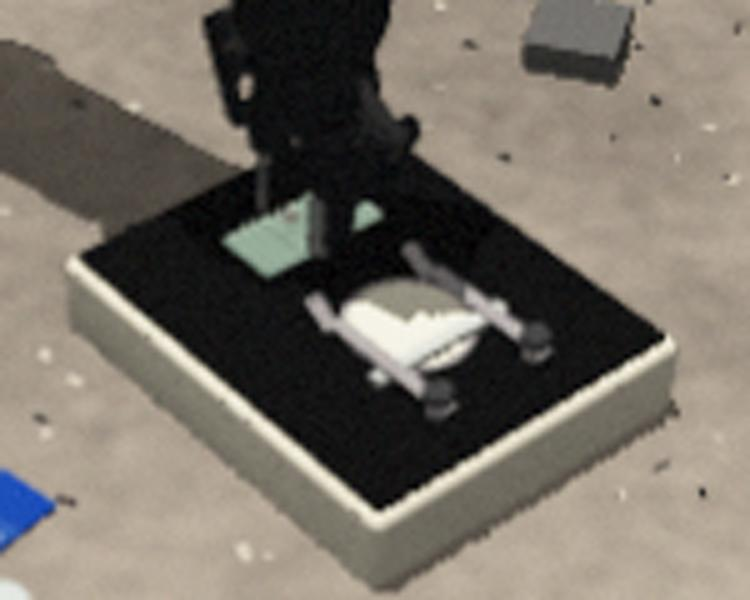

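>>> jog_arm(
  increments="0 0.003 -0.001 0 0 0 0.2;0 0.002 0 0 0 0 0.2;0 0.001 0 0 0 0 0.2;0 0 0 0 0 0 0.2;0 0 0 0 0 0 0.2",
)

```text
time_s: 9.98
tool_pos: [0.4958, 0.1195, 0.1252]
eef_rot: [-1.569, -0.085, 0.085]
force: [0.4, -1.4, 0.5]
opening: 0.375
```

>>> jog_arm(
  increments="0 0.001 0 0 0 0 0.2;0 0.001 0 0 0 0 0.2;0 0 0 0 0 0 0.2",
)

```text
time_s: 10.23
tool_pos: [0.4959, 0.1195, 0.1233]
eef_rot: [-1.569, -0.085, 0.084]
force: [-0.5, -0.3, 1.6]
opening: 0.376
```

>>> jog_arm(
  increments="0 0.0005 0 0 0 0 0.2;0 0.0005 0 0 0 0 0.2;0 0 0 0 0 0 0.2",
)

```text
time_s: 10.48
tool_pos: [0.4959, 0.1195, 0.1232]
eef_rot: [-1.57, -0.085, 0.084]
force: [-2.3, -0.3, 11.4]
opening: 0.373
```

```bash
python3 -c "
from h import *
snap('scene','scene8.png')
im=cv2.imread('pics/scene8.png');cv2.imwrite('pics/d2.png',cv2.resize(im[190:260,290:380],None,fx=8.8,fy=8.5,interpolation=cv2.INTER_CUBIC))
im=cv2.imread('pics/scene0.png');cv2.imwrite('pics/d1.png',cv2.resize(im[205:265,315:385],None,fx=10,fy=10,interpolation=cv2.INTER_CUBIC))
"
```

```text
(no output)
```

View pics/d2.png

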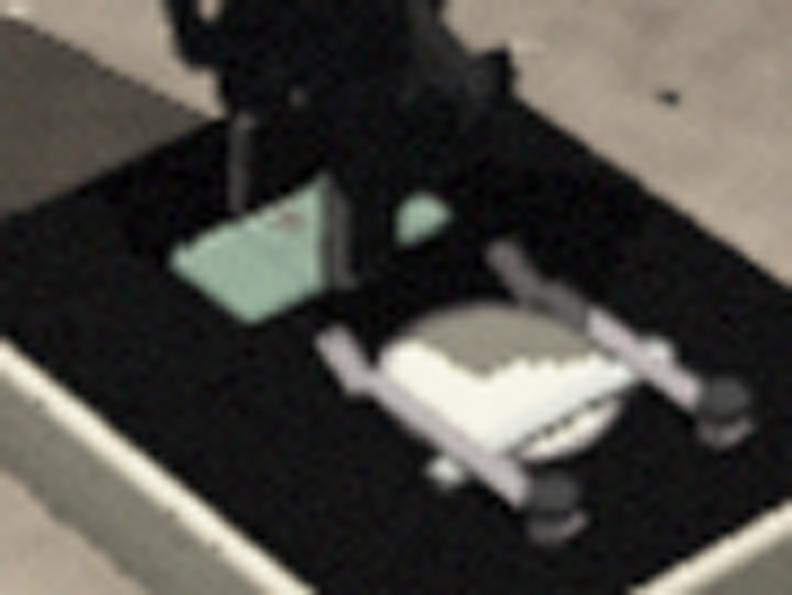

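View pics/d1.png

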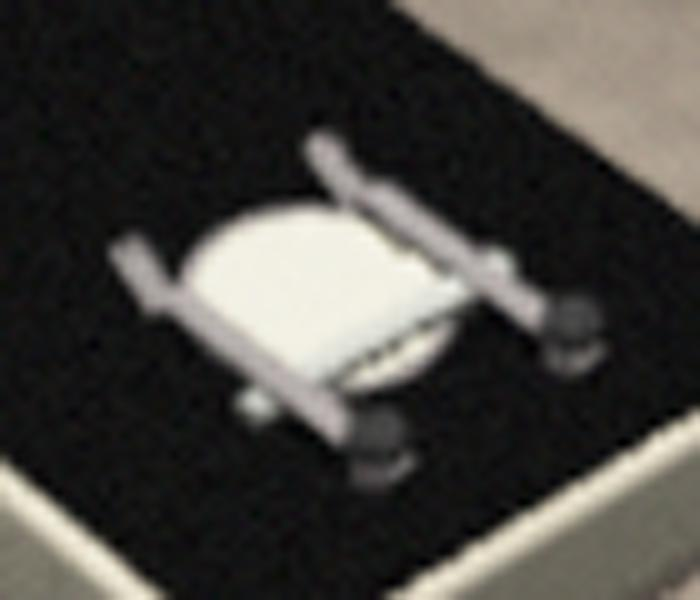

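```bash
cat >> h.py <<'E'
def m(p,s,o): return (np.array(p,float)+.5)/np.array(s)-.5+np.array(o)
YAW=np.radians(6.0); RB=np.array([[np.cos(YAW),-np.sin(YAW)],[np.sin(YAW),np.cos(YAW)]])
E
python3 -c "
from h import *
blk=px2w('scene',m([(368,18),(708,262),(390,453),(62,173)],5.5,(270,190)),.05)[:,:2]; c=blk.mean(0)
print('c',c)
def B(P): return ((P[:,:2]-c)@RB*1000).round(1)
print('blk',B(blk))
print('slab',B(px2w('scene',m([(172,256),(253,323),(452,212)],(8.8,8.5),(290,190)),.054)))
print('clip tips L,R',B(px2w('scene',m([(322,133),(129,237)],10,(315,205)),.059)))
print('clip tips now',B(px2w('scene',m([(503,245),(332,335)],(8.8,8.5),(290,190)),.059)))
print('rest ends L,R front top',B(px2w('scene',m([(512,252),(240,402)],10,(315,205)),.055)))
K=B(px2w('top',m([(256,221)],4.6,(230,190)),.05))
"
```

```text
c [0.547809   0.12297489]
blk [[-113.2   92.6]
 [ 113.3   93. ]
 [ 112.5  -93.4]
 [-112.6  -92.2]]
slab [[-69.  -37. ]
 [-31.7 -38.3]
 [-34.6  38.2]]
clip tips L,R [[-11.3  36.7]
 [-11.5 -26.3]]
clip tips now [[ -9.9  35.2]
 [ -9.7 -28.4]]
rest ends L,R front top [[ 47.8  46. ]
 [ 46.5 -41.3]]
```

>>> jog_arm(
  increments="0 -0.0005 0 0 0 0 0.37;0 0 0 0 0 0 0.42;0 0 0 0 0 0 0.5;0 0 0 0 0 0 0.6;0 0 0 0 0 0 0.6;0 -0.005 0 0 0 0 0.6;0 -0.015 0 0 0 0 0.6;0 -0.03 0 0 0 0 0.6",
)

```text
time_s: 11.2
tool_pos: [0.4941, 0.119, 0.171]
eef_rot: [-1.571, -0.08, 0.09]
force: [0.7, -0.1, -0.1]
opening: 0.595
```

```bash
python3 -c "
from h import *
delta([.455,.115,.18],-84)
snap('scene','scene9.png')
im=cv2.imread('pics/scene9.png');cv2.imwrite('pics/d2.png',cv2.resize(im[190:260,290:380],None,fx=8.8,fy=8.5,interpolation=cv2.INTER_CUBIC))
"
```

```text
t 11.2 pos [0.4941 0.119  0.171 ] xang 6.2 ydir [-0.006 -0.002 -1.   ] F [ 0.66 -0.11 -0.07] open 0.595
d tool [-0.0393 -0.0088  0.0002] turn about y 90.2
```

View pics/d2.png

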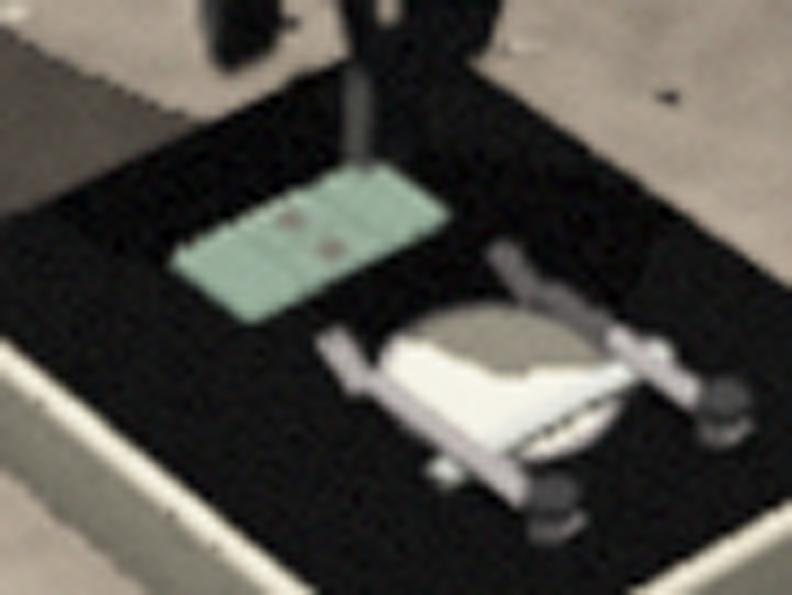

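>>> jog_arm(
  increments="0 0 0 0 6.9 0 0.4;0 0 0 0 6.9 0 0.17;0 0 0 0 6.9 0 0.17;0 0 0 0 6.9 0 0.17;0 0 0 0 6.9 0 0.17;0 0 0 0 6.9 0 0.17;0 0 0 0 6.9 0 0.17;0 0 0 0 6.9 0 0.17",
)

```text
time_s: 11.92
tool_pos: [0.4958, 0.1196, 0.1729]
eef_rot: [-1.464, 0.673, -0.673]
force: [0.7, -0.3, -0.3]
opening: 0.173
```

>>> jog_arm(
  increments="0 0 0 0 6.9 0 0.17;0 0 0 0 6.9 0 0.17;0 0 0 0 6.9 0 0.17;0 0 0 0 6.9 0 0.17;0 0 0 0 6.9 0 0.17;0 0 0 0 0.5 0 0.17;0 0 0 0 0 0 0.17",
)

```text
time_s: 12.5
tool_pos: [0.4957, 0.1197, 0.1728]
eef_rot: [-1.258, 1.13, -1.13]
force: [-0.3, -0.4, -0.0]
opening: 0.167
```

```bash
python3 -c "
from h import *
delta([.4575,.1155,.135],-84)"
```

```text
t 12.5 pos [0.4957 0.1197 0.1728] xang -83.86 ydir [ 0. -0. -1.] F [-0.28 -0.43 -0.05] open 0.167
d tool [ 0.0001  0.0378 -0.0385] turn about y 0.14
```

Retract first, then lower; look with both cameras.

>>> jog_arm(
  increments="0 0 -0.01 0 0 0 0.17;0 0 -0.0145 0 0 0 0.17;0 0 -0.014 0 0 0 0.17;0 0.008 0 0 0 0 0.17;0 0.014 0 0 0 0 0.17;0 0.014 0 0 0 0 0.17;0 0 0 0 0 0 0.17;0 0 0 0 0 0 0.17",
)

```text
time_s: 13.17
tool_pos: [0.4574, 0.1153, 0.136]
eef_rot: [-1.258, 1.133, -1.131]
force: [1.1, 0.1, 0.5]
opening: 0.169
```

```bash
python3 -c "
from h import *
snap('scene','scene10.png');snap('top','top10.png')
delta([.4575,.1155,.1245],-84)
im=cv2.imread('pics/scene10.png');cv2.imwrite('pics/d2.png',cv2.resize(im[180:250,285:375],None,fx=8.8,fy=8.5,interpolation=cv2.INTER_CUBIC))
im=cv2.imread('pics/top10.png');cv2.imwrite('pics/d1.png',cv2.resize(im[190:320,220:345],None,fx=4.6,fy=4.6,interpolation=cv2.INTER_CUBIC))
"
```

```text
t 13.27 pos [0.4579 0.1154 0.1368] xang -84.01 ydir [ 0.  0. -1.] F [ 0.12 -0.43  0.77] open 0.169
d tool [-0.0001  0.0123 -0.0004] turn about y -0.01
```

View pics/d2.png

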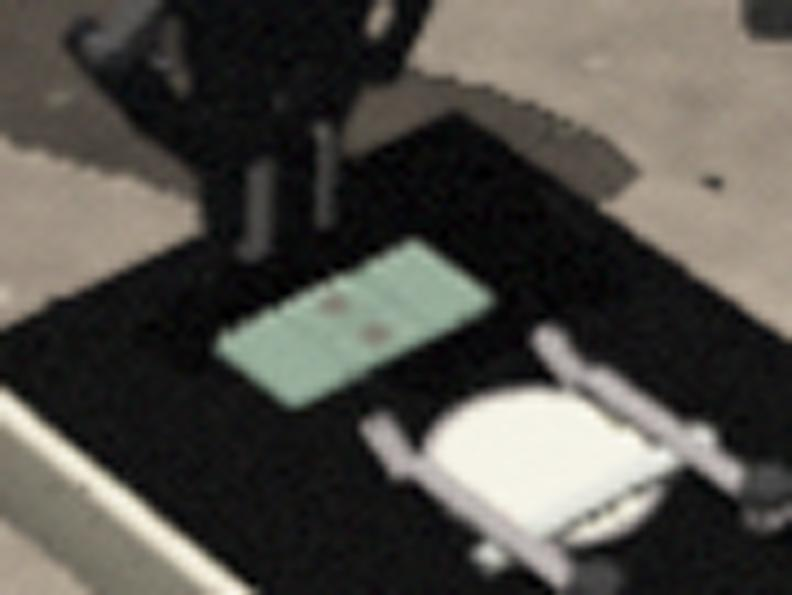

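View pics/d1.png

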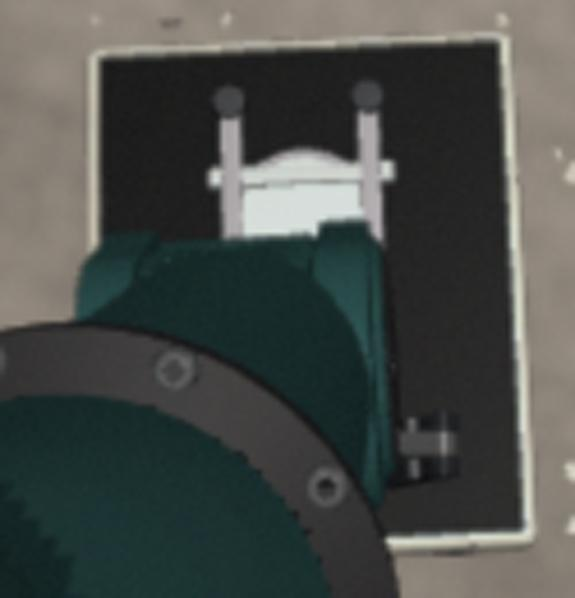

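>>> jog_arm(
  increments="0 0.005 0 0 0 0 0.17;0 0.004 0 0 0 0 0.17;0 0.0025 0 0 0 0 0.17;0 0.001 0 0 0 0 0.17;0 0 0 0 0 0 0.17;0 0 0 0 0 0 0.17",
)

```text
time_s: 13.77
tool_pos: [0.4575, 0.1154, 0.1241]
eef_rot: [-1.257, 1.132, -1.132]
force: [0.1, -0.6, -0.5]
opening: 0.172
```

```bash
python3 -c "
from h import *
delta([.4575,.1155,.1245],-84)
blk=px2w('scene',m([(368,18),(708,262),(390,453),(62,173)],5.5,(270,190)),.05)[:,:2]; c=blk.mean(0)
P=px2w('scene',m([(215,347),(293,407),(497,297),(415,239)],(8.8,8.5),(285,180)),.054)
q=((P[:,:2]-c)@RB*1000);print(q.round(1),q.mean(0))
"
```

```text
t 13.77 pos [0.4575 0.1154 0.1241] xang -84.03 ydir [-0. -0. -1.] F [ 0.08 -0.62 -0.48] open 0.172
d tool [-0.0001 -0.0004  0.    ] turn about y -0.03
[[-67.1 -39. ]
 [-32.7 -38.9]
 [-34.4  38.5]
 [-69.8  38.1]] [-51.01381296  -0.3304795 ]
```

>>> jog_arm(
  increments="0 0 0.003 0 0 0 0.17;0 0 0.003 0 0 0 0.17;0 0 0.002 0 0 0 0.17;0 0 0.002 0 0 0 0.17;0 0 0.002 0 0 0 0.17;0 0 0.002 0 0 0 0.17;0 0 0.002 0 0 0 0.17;0 0 0.002 0 0 0 0.17",
)

```text
time_s: 14.43
tool_pos: [0.4754, 0.1173, 0.1242]
eef_rot: [-1.257, 1.132, -1.132]
force: [-0.7, 0.2, 1.3]
opening: 0.173
```

>>> jog_arm(
  increments="0 0 0.003 0 0 0 0.17;0 0 0.003 0 0 0 0.17;0 0 0.003 0 0 0 0.17;0 0 0.003 0 0 0 0.17;0 0 0.003 0 0 0 0.17;0 0 0.003 0 0 0 0.17;0 0 0 0 0 0 0.17",
)

```text
time_s: 15.02
tool_pos: [0.4944, 0.1193, 0.1242]
eef_rot: [-1.255, 1.131, -1.133]
force: [0.4, -0.4, 0.6]
opening: 0.167
```

```bash
python3 -c "
from h import *
snap('scene','scene11.png')
delta([.4575,.1155,.1245],-84)
im=cv2.imread('pics/scene11.png');cv2.imwrite('pics/d2.png',cv2.resize(im[180:250,285:375],None,fx=8.8,fy=8.5,interpolation=cv2.INTER_CUBIC))
"
```

```text
t 15.07 pos [0.494  0.1193 0.1242] xang -84.03 ydir [ 0.001  0.    -1.   ] F [-0.3  -0.14  0.48] open 0.167
d tool [-0.     -0.0004 -0.0367] turn about y -0.03
```

View pics/d2.png

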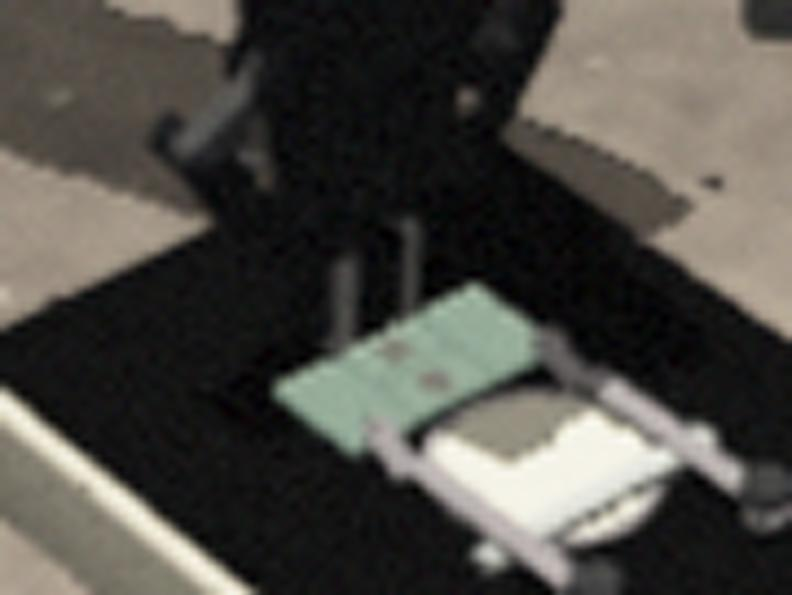

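>>> jog_arm(
  increments="0 0 0.002 0 0 0 0.17;0 0 0.002 0 0 0 0.17;0 0 0.002 0 0 0 0.17;0 0 0.002 0 0 0 0.17;0 0 0 0 0 0 0.17",
)

```text
time_s: 15.48
tool_pos: [0.5019, 0.1201, 0.1242]
eef_rot: [-1.256, 1.131, -1.132]
force: [-0.1, -0.4, 0.1]
opening: 0.17
```

>>> jog_arm(
  increments="0 0 0.001 0 0 0 0.17;0 0 0.001 0 0 0 0.17;0 0 0.001 0 0 0 0.17;0 0 0 0 0 0 0.17",
)

```text
time_s: 15.82
tool_pos: [0.503, 0.1202, 0.124]
eef_rot: [-1.259, 1.134, -1.131]
force: [-2.9, -0.6, 2.3]
opening: 0.169
```

>>> jog_arm(
  increments="0 0 0.001 0 0 0 0.17;0 0 0.001 0 0 0 0.17;0 0 0 0 0 0 0.17",
)

```text
time_s: 16.07
tool_pos: [0.5035, 0.1202, 0.1237]
eef_rot: [-1.262, 1.136, -1.129]
force: [-5.4, -0.1, 3.4]
opening: 0.171
```

>>> jog_arm(
  increments="0 0 0.001 0 0 0 0.17;0 0 0.001 0 0 0 0.17;0 0 0 0 0 0 0.17",
)

```text
time_s: 16.32
tool_pos: [0.504, 0.1202, 0.1236]
eef_rot: [-1.265, 1.138, -1.128]
force: [-7.3, 0.4, 5.4]
opening: 0.167
```

>>> jog_arm(
  increments="0 -0.001 0.001 0 0 0 0.17;0 -0.0005 0.001 0 0 0 0.17;0 0 0 0 0 0 0.17",
)

```text
time_s: 16.57
tool_pos: [0.5054, 0.1202, 0.1246]
eef_rot: [-1.266, 1.139, -1.127]
force: [-7.3, -0.6, 0.4]
opening: 0.175
```

>>> jog_arm(
  increments="0 0 0.001 0 0 0 0.17;0 0 0.001 0 0 0 0.17;0 0 0 0 0 0 0.17",
)

```text
time_s: 16.82
tool_pos: [0.5064, 0.1202, 0.1242]
eef_rot: [-1.268, 1.141, -1.126]
force: [-7.7, -1.4, 0.6]
opening: 0.171
```

>>> jog_arm(
  increments="0 0 0.001 0 0 0 0.17;0 0 0.001 0 0 0 0.17;0 0 0 0 0 0 0.17",
)

```text
time_s: 17.07
tool_pos: [0.5074, 0.1202, 0.124]
eef_rot: [-1.27, 1.142, -1.125]
force: [-9.7, -0.9, 0.5]
opening: 0.169
```

```bash
python3 -c "
from h import *
snap('scene','scene12.png')
delta([.4575,.1155,.1245],-84)
im=cv2.imread('pics/scene12.png');cv2.imwrite('pics/d2.png',cv2.resize(im[180:250,285:375],None,fx=8.8,fy=8.5,interpolation=cv2.INTER_CUBIC))
"
```

```text
t 17.12 pos [0.5074 0.1202 0.124 ] xang -83.98 ydir [-0.016 -0.003 -1.   ] F [-10.08  -1.1    0.22] open 0.171
d tool [-0.0005  0.0003 -0.0501] turn about y 0.02
```

View pics/d2.png

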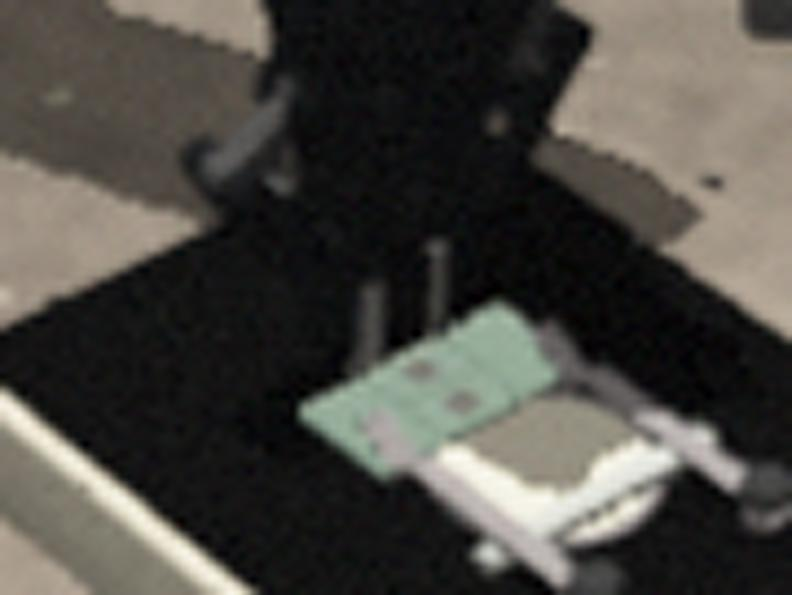

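>>> jog_arm(
  increments="0 -0.0003 0.001 0 0 0 0.17;0 0 0.001 0 0 0 0.17;0 0 0 0 0 0 0.17",
)

```text
time_s: 17.37
tool_pos: [0.5084, 0.1204, 0.1245]
eef_rot: [-1.272, 1.143, -1.124]
force: [-12.1, -2.0, 4.6]
opening: 0.168
```

>>> jog_arm(
  increments="0 -0.0003 0.001 0 0 0 0.17;0 0 0.001 0 0 0 0.17;0 0 0 0 0 0 0.17",
)

```text
time_s: 17.62
tool_pos: [0.5094, 0.1204, 0.1246]
eef_rot: [-1.274, 1.145, -1.123]
force: [-12.9, -1.0, 3.9]
opening: 0.167
```

>>> jog_arm(
  increments="0 -0.0003 0.001 0 0 0 0.17;0 0 0.001 0 0 0 0.17;0 0 0 0 0 0 0.17",
)

```text
time_s: 17.87
tool_pos: [0.5103, 0.1205, 0.1246]
eef_rot: [-1.276, 1.146, -1.122]
force: [-14.6, -1.4, 4.1]
opening: 0.171
```

>>> jog_arm(
  increments="0 0 0.001 0 0 0 0.17;0 0 0.001 0 0 0 0.17;0 0 0 0 0 0 0.17",
)

```text
time_s: 18.12
tool_pos: [0.5111, 0.1205, 0.1246]
eef_rot: [-1.278, 1.148, -1.121]
force: [-16.1, -1.2, 6.4]
opening: 0.173
```

>>> jog_arm(
  increments="0 -0.0005 0.001 0 0 0 0.17;0 0 0.001 0 0 0 0.17;0 0 0 0 0 0 0.17",
)

```text
time_s: 18.37
tool_pos: [0.5122, 0.1206, 0.1247]
eef_rot: [-1.28, 1.15, -1.12]
force: [-17.1, -1.2, 5.5]
opening: 0.169
```

>>> jog_arm(
  increments="0 -0.0005 0.001 0 0 0 0.17;0 0 0.001 0 0 0 0.17;0 0 0 0 0 0 0.17",
)

```text
time_s: 18.62
tool_pos: [0.5166, 0.1209, 0.1253]
eef_rot: [-1.275, 1.145, -1.123]
force: [-9.6, -0.4, 0.3]
opening: 0.173
```

```bash
python3 -c "
from h import *
snap('scene','scene13.png')
delta([.4575,.1155,.1245],-84)
im=cv2.imread('pics/scene13.png');cv2.imwrite('pics/d2.png',cv2.resize(im[180:250,285:375],None,fx=8.8,fy=8.5,interpolation=cv2.INTER_CUBIC))
"
```

```text
t 18.67 pos [0.5181 0.1212 0.1256] xang -83.97 ydir [-0.018 -0.003 -1.   ] F [-9.06 -1.18  0.87] open 0.173
d tool [-0.0007  0.0022 -0.0608] turn about y 0.03
```

View pics/d2.png

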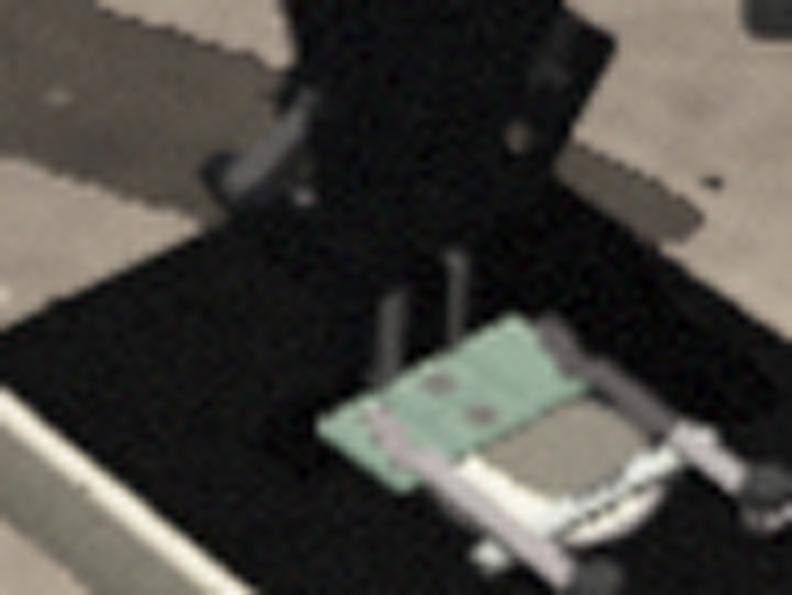

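>>> jog_arm(
  increments="0 0.0005 0.001 0 0 0 0.17;0 0.0005 0.001 0 0 0 0.17;0 0 0.001 0 0 0 0.17;0 0 0.001 0 0 0 0.17;0 0 0 0 0 0 0.17",
)

```text
time_s: 19.08
tool_pos: [0.5235, 0.1219, 0.1254]
eef_rot: [-1.269, 1.142, -1.126]
force: [-10.2, -0.7, 4.7]
opening: 0.169
```

>>> jog_arm(
  increments="0 0 0.0015 0 0 0 0.17;0 0 0.0015 0 0 0 0.17;0 0 0.0015 0 0 0 0.17;0 0 0.0015 0 0 0 0.17;0 0 0 0 0 0 0.17",
)

```text
time_s: 19.5
tool_pos: [0.5296, 0.1226, 0.1254]
eef_rot: [-1.269, 1.142, -1.126]
force: [-10.9, -1.8, 5.3]
opening: 0.168
```

```bash
python3 -c "
from h import *
snap('scene','scene14.png')
delta([.4575,.1155,.1245],-84)
im=cv2.imread('pics/scene14.png');cv2.imwrite('pics/d2.png',cv2.resize(im[180:250,285:375],None,fx=8.8,fy=8.5,interpolation=cv2.INTER_CUBIC))
"
```

```text
t 19.55 pos [0.5297 0.1226 0.1254] xang -84.0 ydir [-0.015 -0.002 -1.   ] F [-9.57 -1.07  5.1 ] open 0.17
d tool [-0.0005  0.002  -0.0726] turn about y 0.0
```

View pics/d2.png

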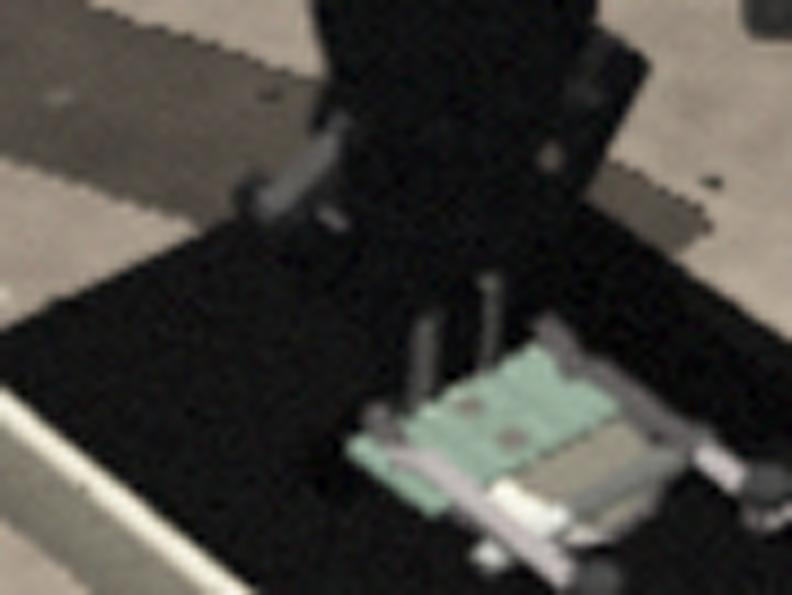

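>>> jog_arm(
  increments="0 -0.0005 0.0015 0 0 0 0.17;0 0 0.0015 0 0 0 0.17;0 0 0.0015 0 0 0 0.17;0 0 0.0015 0 0 0 0.17;0 0 0.001 0 0 0 0.17;0 0 0.001 0 0 0 0.17;0 0 0 0 0 0 0.17",
)

```text
time_s: 20.13
tool_pos: [0.5382, 0.1235, 0.1257]
eef_rot: [-1.268, 1.141, -1.126]
force: [-9.6, -0.5, 1.8]
opening: 0.168
```

>>> jog_arm(
  increments="0 0 0.001 0 0 0 0.17;0 0 0.001 0 0 0 0.17;0 0 0.001 0 0 0 0.17;0 0 0.001 0 0 0 0.17;0 0 0 0 0 0 0.17",
)

```text
time_s: 20.55
tool_pos: [0.5422, 0.124, 0.1257]
eef_rot: [-1.268, 1.141, -1.126]
force: [-8.2, -1.1, 2.1]
opening: 0.174
```

```bash
python3 -c "
from h import *
snap('scene','scene15.png')
delta([.4575,.1155,.1245],-84)
im=cv2.imread('pics/scene15.png');cv2.imwrite('pics/d2.png',cv2.resize(im[180:250,285:375],None,fx=8.8,fy=8.5,interpolation=cv2.INTER_CUBIC))
"
```

```text
t 20.6 pos [0.5423 0.124  0.1257] xang -84.0 ydir [-0.013 -0.002 -1.   ] F [-8.3  -0.7   1.57] open 0.168
d tool [-0.0005  0.0023 -0.0852] turn about y 0.0
```

View pics/d2.png

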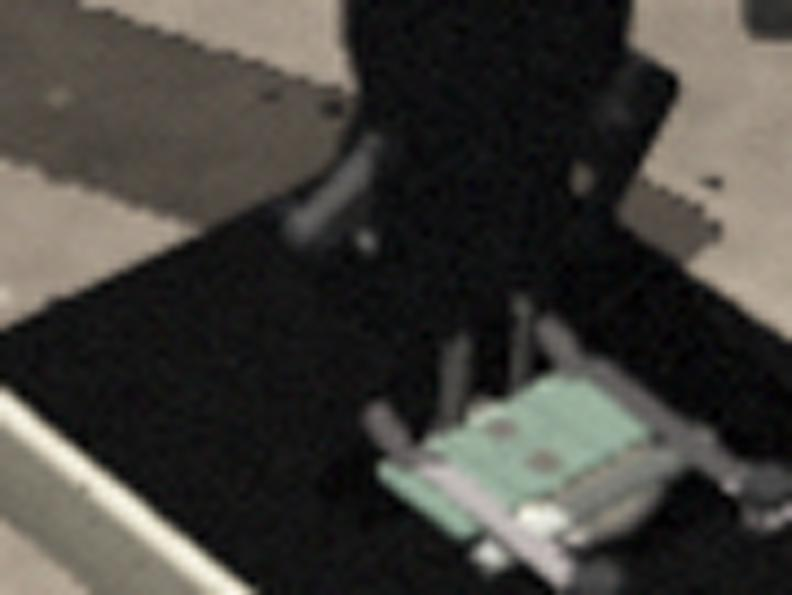

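>>> jog_arm(
  increments="0 0 0.001 0 0 0 0.17;0 0 0.001 0 0 0 0.17;0 0 0.001 0 0 0 0.17;0 0 0 0 0 0 0.17",
)

```text
time_s: 20.93
tool_pos: [0.5452, 0.1243, 0.1257]
eef_rot: [-1.268, 1.141, -1.126]
force: [-9.0, -0.6, 2.3]
opening: 0.171
```

>>> jog_arm(
  increments="0 0 0.001 0 0 0 0.17;0 0 0.001 0 0 0 0.17;0 0 0 0 0 0 0.17",
)

```text
time_s: 21.18
tool_pos: [0.5494, 0.1248, 0.126]
eef_rot: [-1.264, 1.137, -1.129]
force: [-7.0, -0.6, 1.6]
opening: 0.169
```

>>> jog_arm(
  increments="0 0 0.001 0 0 0 0.17;0 0 0 0 0 0 0.17",
)

```text
time_s: 21.35
tool_pos: [0.5495, 0.1247, 0.126]
eef_rot: [-1.265, 1.139, -1.128]
force: [-6.9, -1.3, 2.1]
opening: 0.171
```

```bash
python3 -c "
from h import *
snap('scene','scene16.png')
delta([.4575,.1155,.1245],-84)
im=cv2.imread('pics/scene16.png');cv2.imwrite('pics/d2.png',cv2.resize(im[190:250,305:375],None,fx=11,fy=9.9,interpolation=cv2.INTER_CUBIC))
"
```

```text
t 21.4 pos [0.5495 0.1248 0.126 ] xang -84.02 ydir [-0.011 -0.002 -1.   ] F [-8.54 -0.84  2.66] open 0.173
d tool [-0.0004  0.0024 -0.0924] turn about y -0.02
```

View pics/d2.png

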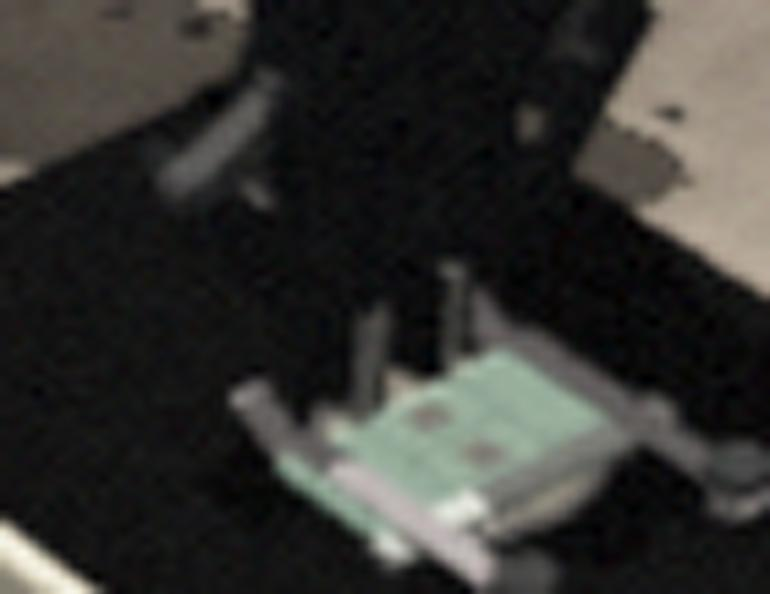

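>>> jog_arm(
  increments="0 0 0.001 0 0 0 0.17;0 0 0.001 0 0 0 0.17;0 0 0 0 0 0 0.17",
)

```text
time_s: 21.65
tool_pos: [0.5499, 0.1248, 0.1259]
eef_rot: [-1.269, 1.142, -1.126]
force: [-10.0, -1.3, 5.7]
opening: 0.169
```

>>> jog_arm(
  increments="0 0 0.001 0 0 0 0.17;0 0 0.001 0 0 0 0.17;0 0 0 0 0 0 0.17",
)

```text
time_s: 21.9
tool_pos: [0.5502, 0.1248, 0.1258]
eef_rot: [-1.272, 1.144, -1.124]
force: [-13.0, -2.0, 8.5]
opening: 0.166
```

>>> jog_arm(
  increments="0 0 -0.004 0 0 0 0.17;0 0 -0.006 0 0 0 0.17;0 0 -0.01 0 0 0 0.17;0 0 -0.015 0 0 0 0.17;0 -0.01 -0.015 0 0 0 0.17;0 -0.03 0 0 0 0 0.17;0 -0.04 0 0 0 0 0.17;0 0 0 0 0 0 0.17",
)

```text
time_s: 22.57
tool_pos: [0.5123, 0.1214, 0.2128]
eef_rot: [-1.244, 1.124, -1.137]
force: [1.0, 0.3, 0.6]
opening: 0.167
```

>>> jog_arm(
  increments="-0.03 -0.03 0 0 0 0 0.17;-0.04 -0.03 0 0 0 0 0.17;-0.04 -0.02 0 0 0 0 0.17;-0.04 0 0 0 0 0 0.17;-0.04 0 0 0 0 0 0.17;-0.04 0 0 0 0 0 0.17;-0.02 0 0 0 0 0 0.17;0 0 0 0 0 0 0.17",
)

```text
time_s: 23.23
tool_pos: [0.4819, 0.3678, 0.2806]
eef_rot: [-1.254, 1.126, -1.122]
force: [-0.4, 0.5, 0.2]
opening: 0.168
```

```bash
python3 -c "
from h import *
snap('scene','scene17.png');snap('top','top17.png')
delta([.4575,.1155,.1245],-84)
im=cv2.imread('pics/scene17.png');cv2.imwrite('pics/d2.png',cv2.resize(im[190:250,305:375],None,fx=11,fy=9.9,interpolation=cv2.INTER_CUBIC))
im=cv2.imread('pics/top17.png');cv2.imwrite('pics/d1.png',cv2.resize(im[195:275,245:325],None,fx=7.5,fy=7.5,interpolation=cv2.INTER_CUBIC))
"
```

```text
t 23.33 pos [0.4833 0.3609 0.2802] xang -83.89 ydir [ 0.002  0.001 -1.   ] F [ 0.04 -1.37 -0.42] open 0.172
d tool [ 0.2414  0.1554 -0.0521] turn about y 0.11
```

View pics/d2.png

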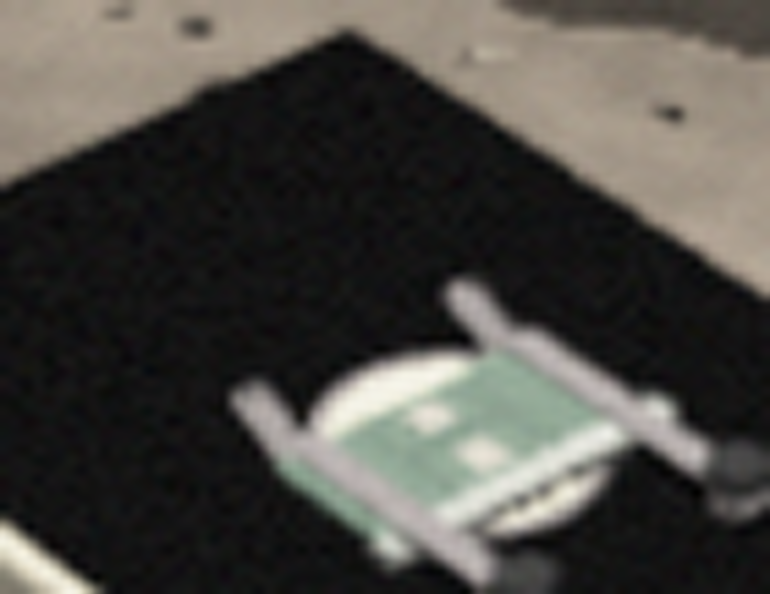

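View pics/d1.png

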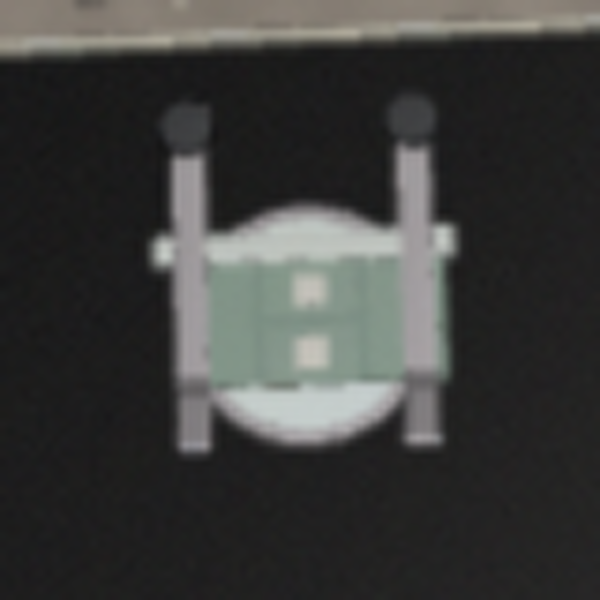

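```bash
python3 -c "
from h import *
for cam in ('scene','top'):
  A=cv2.imread('pics/%s0.png'%cam,0).astype(np.float32)
  K=6
  Rr={'scene':{'L':(342,352,214,224),'R':(322,333,224,234)},'top':{'L':(266,274,246,257),'R':(296,304,245,256)}}[cam]
  Bs={'scene':['scene14.png','scene15.png','scene16.png','scene17.png'],'top':['top10.png','top17.png']}[cam]
  for n in Bs:
    B=cv2.imread('pics/'+n,0).astype(np.float32)
    for k,(x0,x1,y0,y1) in Rr.items():
      T=cv2.resize(A[y0:y1,x0:x1],None,fx=K,fy=K,interpolation=cv2.INTER_CUBIC)
      S=cv2.resize(B[y0-4:y1+4,x0-4:x1+4],None,fx=K,fy=K,interpolation=cv2.INTER_CUBIC)
      r=cv2.matchTemplate(S,T,cv2.TM_CCOEFF_NORMED);_,v,_,l=cv2.minMaxLoc(r)
      print(n,k,round(v,2),l[0]/K-4,l[1]/K-4)
S=[]
for n in ('scene0','scene14','scene17'):
  S.append(cv2.resize(cv2.imread('pics/'+n+'.png')[208:250,318:372],None,fx=7,fy=7,interpolation=cv2.INTER_CUBIC)[:, :])
cv2.imwrite('pics/cmp.png',np.hstack([cv2.resize(s,(266,206)) for s in S]))
cv2.imwrite('pics/cmp.png',np.vstack([np.hstack([S[0],S[2]])]))
"
```

```text
scene14.png L 0.67 -0.5 -2.833333333333333
scene14.png R 0.78 -1.6666666666666665 1.333333333333333
scene15.png L 0.85 0.16666666666666696 -1.0
scene15.png R 0.98 -0.16666666666666652 -1.3333333333333335
scene16.png L 0.9 -1.1666666666666665 -2.333333333333333
scene16.png R 0.97 -0.3333333333333335 -0.3333333333333335
scene17.png L 1.0 0.0 0.0
scene17.png R 1.0 0.0 0.0
top10.png L 0.31 -4.0 0.666666666666667
top10.png R 0.5 -4.0 4.0
top17.png L 1.0 0.0 0.0
top17.png R 0.97 0.0 0.16666666666666696
```

View pics/cmp.png

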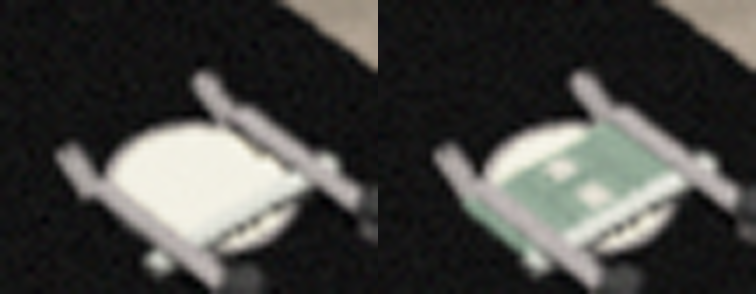

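```bash
python3 -c "
from h import *
im=cv2.imread('pics/top17.png').astype(int); 
c0=(.5417,.1257)
b,g,r=im[...,0],im[...,1],im[...,2]
F=[];Bk=[]
for x in range(274,298):
  s=(g-r)[225:252,x].astype(float)
  thr=s.max()*0.5; i=np.where(s>thr)[0]; a,e=i[0],i[-1]
  lo=a-1+(thr-s[a-1])/(s[a]-s[a-1]); hi=e+(s[e]-thr)/(s[e]-s[e+1])
  Bk.append((x,225+lo));F.append((x,225+hi))
for n,E in(('back',Bk),('front',F)):
  P=px2w('top',E,.054)[:,:2]; q=(P-c0)@RB*1000
  k=np.polyfit(q[:,1],q[:,0],1); print(n,'slope rad in base frame',k[0].round(4),'x at y=0',k[1].round(2),'rms',np.std(q[:,0]-np.polyval(k,q[:,1])).round(2))
"
```

```text
back slope rad in base frame 0.0071 x at y=0 49.36 rms 0.34
front slope rad in base frame 0.0045 x at y=0 11.93 rms 2.4
```

Both clips match their down position exactly, and the chamber sits square (about 0.007 rad) against the rest. The arm is clear, so I'm handing in.

```bash
python3 -c "
from h import *
s=manip.sense();print(s['time_s'],s['joint_velocities'].round(3));print(manip.hand_in())"
```

```text
23.3333 [ 0.034 -0.01   0.041  0.033  0.007  0.009  0.001]
the job is handed in; nothing more can be done
None
```

The counting chamber is seated under both clips against the back rest, and I handed the job in at 23.3 s. `hand_in` reports no verdict.

**What I did:** I gripped the larger green chamber across its 35 mm width, lifted it off the tile and laid it on the front of the stage. I then pushed its front edge straight back with both fingertips between the clips. The push peaked at about 17 N as the clips rode up and ran at 8 to 11 N while sliding. There was a short jump forward as the clips dropped, and I took the final push against the rest to 13 N before backing off.

**Last checks, from the pictures:**
- **Clips:** both match their starting down position with no measurable shift in the scene camera, and within 0.2 px in the top camera.
- **Squareness:** the chamber's back edge is about 0.007 rad from square. The front-edge fit agreed (0.0045 rad) but was noisy, at 2.4 mm rms.
- **Sideways:** I judged the chamber about 1.3 to 1.5 mm off centre by eye on the picture, inside the 5 mm allowed.
- **Against the rest:** the back edge read x = 49.4 mm against a nominal 47.5 mm. That is within the roughly 2 mm calibration error, so it does not confirm the 1.5 mm limit. The evidence for contact is that the tool stopped moving and the force rose.

The two cameras disagreed by up to 6 mm on the absolute position of the light base, so I relied on positions relative to it. The arm was clear of the bench, though still settling slightly, at hand-in. The gripper stayed well away from the bottles, the cylinder and the box, but I did not measure their final positions.

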